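# Shake the stuck token out of the collecting box

## Task

Pick the clear token box up from its wooden plinth, turn it over so that its slot points down above the black change tray, and shake it from side to side until the brass token lines up with the slot and drops into the tray. Then put the box back upright in the middle of the plinth, square to it and with its slot again facing away from you, and let go. Do not knock over or push aside the pepper mill or the salt shaker.

Things in the scene. Friction and masses are not known exactly. Their poses are not given: they have to be found in the camera images.
- token_box: Loose clear box, wooden base and lid, 74 (x) x 62 (y) x 84 mm (z), about 160 g, upright on the plinth. Origin: centre of underside; +z up, +x to the slotted face, which points away from the robot. Grip its plain faces 62 mm apart across y, 60 N or more: with the fingers pointing 45 deg down and ahead over the near top edge, half a turn about the finger direction then brings the slot straight down.
- token_slot (a point): Middle of the slot in the outer +x face of token_box, 42 mm above the underside: 31 mm long (box y), 10 mm high (z). Inside (56 mm wide) two panels at 50 deg to that face lead to the slot's long edges, so with the slot down the token slides edge-first to it, but passes only within about 2 mm of its middle along y; else it stays caught at one end until shaken along the box's y.
- token: Brass disc, 26 mm diameter, 4 mm thick, 14 g, the only loose thing in token_box; it starts lying on the box's inner floor. Origin: centre of its underside. The slot is its only way out.
- change_tray: Black open tray with a dark blue floor, fixed: 120 mm (x) by 130 mm (y), 32 mm high, walls and floor 5 mm. Origin: centre of its underside.
- plinth: Dark wooden block, fixed: 110 x 110 mm, 50 mm high. Origin: centre of its underside. Its +x points away from the robot and is the side the slot faces. It and the tray stand side by side, either one at the left.
- pepper_mill: Wooden pepper mill, 58 mm across, 150 mm high, standing behind the work. Origin: centre of its underside.
- salt_shaker: Grey and clear salt shaker, 44 mm across, 90 mm high, standing behind the work. Origin: centre of its underside.

How it is judged:
By the outcome, as a careful person would: the job done as asked, in the order asked, and still so for the second after the job is handed in, with the robot touching nothing.
It also fails if it takes over 58 s, if anything falls off the work surface, if the arm or the gripper's body presses on something with over 40 N, if the wrist force passes 120 N, or if a joint passes its speed limit or range.

## Robot

A 6-joint arm with a two-finger parallel gripper is mounted at the origin on a cart in front of the work surface, level with it; the furniture and walls round the work are solid. World frame = base frame: x ahead of the robot, y to its left, z up, the work surface at z = 0. Lengths are in mm, angles in degrees, forces in N, time in s.
With the tool pointing down it reaches from about 300 to 850 mm from the base axis. Payload 4.2 kg.
Tool frame: the origin (TCP) lies at the very end of the fingers, on their centre line; the grasp point (between the pads) lies 19 mm behind it; z points along the fingers, x is the direction in which the jaws open and shut, and the axes are right-handed (so a half turn about z gives the same grasp; the last joint's range is limited). The gripper opens to 91 mm and grips with 3 to 60 N. Pads are 32 mm wide; open, the fingers measure 118 mm over their backs; the gripper's body (76 mm by 178 mm) begins 60 mm behind the grasp point.
Start: joints at [71.391, 18.312, 89.639, -0, 72.044, -1.146], TCP at [172.561, 548.512, 213.976] pointing down, gripper open.
Joint ranges: [-177.97, 177.97], [-48.28, 115.42], [12.27, 149.76], [-77.06, 257.06], [2.81, 150.46], [-146.56, 146.56]. Speed limits (degrees/s): [147.25, 147.25, 180, 180, 180, 180].

## Interface

Orientations are given as [roll, pitch, yaw] about the fixed x, y, z axes, in that order (R = Rz(yaw) Ry(pitch) Rx(roll)).
In Python, from workcell import env gives the robot as it stands.
- The arm moves only by the tool servo_tool, never from a script. Its argument "plan" is a list of rows, each a list of 3 entries, a list of its own where there are three numbers: the turn, a rotation vector about the tool's x, y, z in degrees, then the shift along the tool's x, y, z in mm, then the finger opening in mm, from 0 to 91.2. In form: [[[ax, ay, az], [dx, dy, dz], claw], ...]. A call has exactly 10 rows; each row shifts and turns the pose as measured when the row begins, along the tool's axes as they then stand; what a row does not reach is not made up. A row lasts 1/8 s, in which the tool goes at most 62.5 mm and 10.7 degrees, less where a joint would pass 70% of its speed; a pose out of reach is approached as far as the arm can. A call with a gripper value outside its range is refused whole. The fingers move at their own pace and stop on an object; "squeeze" is the grip in N (left out, the last holds). Time passes only in rows, so rows that do not move let the fingers close, or fill a call up. It gives the time, the measured TCP pose, the force and the opening at its end, in the units of the state.
- env.state(): the state, without advancing time (a new reading comes with each control period).
- env.grab_frame(name): name is "scene" or "side" or "wrist"; returns a dict with "pixels" (400x640x3 uint8, red, green, blue), "intrinsics" (3x3 intrinsics, pixels), "eye" and "attitude" of the camera in the world. Camera axes: x right, y up, looking along -z (the intrinsics and any distortion apply to the point x, -y, -z); pixel columns grow to the right and rows downward; lengths in mm; the calibration is good to about 2 mm. A picture is of the moment at which its call begins. There is no depth.
- env.job_done(): hands the job in, once; it reports no verdict.
The state is a dict: "time_s": time; "qpos": joint angles; "qvel": joint speeds; "effort": joint torques, N m; "ee_pos": TCP position; "ee_rot": TCP orientation; "force": force on the tool from outside, world axes, zero at the start; "torque": the same for the moment, N m; "gripper_width": finger opening in mm.
Only numpy, scipy, OpenCV 4.12 (cv2) and the standard library are available. Lean on these libraries where they do the work, as an engineer would, in place of code of your own. Each camera call takes 0.05 s, during which the arm holds its last target.

## Working session

There is one attempt and no reset: what is moved stays moved. The work goes in short steps, Python scripts to look and compute and a tool call to move; the robot and the scene stay as the last step left them, time stands still between calls to the robot, and variables do not carry over. Pictures are saved under pics/ and viewed, and the job is handed in when it is done.

Besides the shell and the picture viewer there is one more tool, called after "Emit:" in YAML: its name, and indented under it one key for each argument. servo_tool: Moves the arm, as the interface text tells. Its arguments: {"type":"object","properties":{"plan":{"type":"array"},"squeeze":{"type":"number"}},"required":["plan"]}

```bash
ls; mkdir -p pics; cat > h.py <<'E'
import numpy as np, cv2
from workcell import env
def snap(n,f):
    d=env.grab_frame(n); cv2.imwrite('pics/'+f,np.array(d['pixels'])[:,:,::-1]); 
    np.savez('pics/'+f[:-4]+'.npz',K=d['intrinsics'],e=d['eye'],A=d['attitude']); return d
E
python3 - <<'E'
from h import *
for n in ['scene','side','wrist']:
    d=snap(n,n+'0.png'); print(n,{k:v for k,v in d.items() if k!='pixels'})
print(env.state())
E
```

```text
pics
scene {'intrinsics': array([[465.0144242 ,   0.        , 319.34559915],
       [  0.        , 465.0144242 , 195.39531253],
       [  0.        ,   0.        ,   1.        ]]), 'eye': array([361.12264375, 600.52481781, 694.53230535]), 'attitude': array([  44.27347404,   -1.03331974, -145.69282459])}
side {'intrinsics': array([[407.00571818,   0.        , 319.38196757],
       [  0.        , 407.00571818, 199.700915  ],
       [  0.        ,   0.        ,   1.        ]]), 'eye': array([ 416.52094448, -492.53007578,  643.9886215 ]), 'attitude': array([ 49.09015216,   0.53075379, -22.94568185])}
wrist {'intrinsics': array([[309.84657865,   0.        , 313.80672803],
       [  0.        , 309.84657865, 193.88486119],
       [  0.        ,   0.        ,   1.        ]]), 'eye': array([ 99.08065953, 570.43446906, 383.68335349]), 'attitude': array([-15.98857513,   0.13376441,  72.59947605])}
{'time_s': 0.15, 'qpos': array([ 7.13907408e+01,  1.83407368e+01,  8.96904836e+01, -1.44366772e-03,
        7.20419703e+01, -1.14721550e+00]), 'qvel': array([ 0.02461786, -0.11316672, -0.17916908, -0.01698612, -0.04846131,
        0.07717947]), 'effort': array([ 2.32359173e-05, -4.12772441e+01, -2.32154399e+01,  7.28923967e-02,
        4.34672122e-02, -7.22617528e-05]), 'ee_pos': array([172.4426314 , 548.14136038, 213.3374655 ]), 'ee_rot': array([-1.79999907e+02,  7.32035621e-02,  7.25384023e+01]), 'force': array([-0.01152386,  0.32865904, -0.25150746]), 'torque': array([-0.00116609, -0.00174765, -0.05795708]), 'gripper_width': 90.80514700022034}
```

View pics/scene0.png

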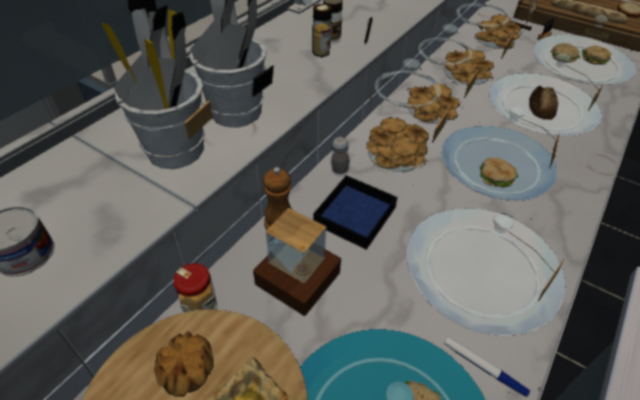

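View pics/side0.png

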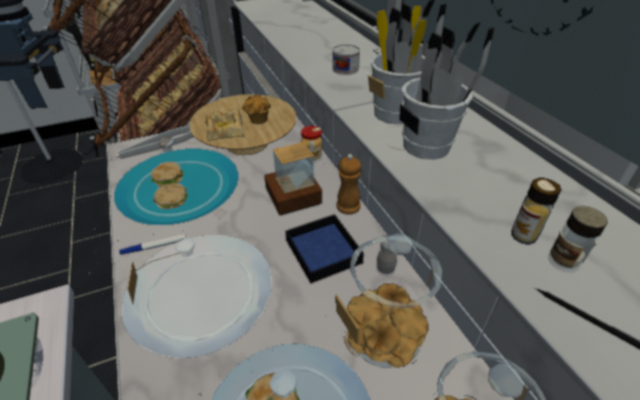

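View pics/wrist0.png

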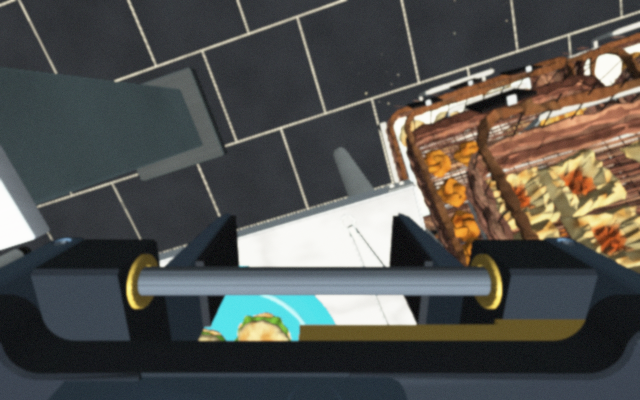

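The scene view shows the box on its plinth at about (297,255), the tray at (356,210), the mill at (277,195) and the shaker at (341,155). I'll enlarge the crops to get the corners.

```bash
cat >> h.py <<'E'
from scipy.spatial.transform import Rotation as R
def cam(f):
    d=np.load('pics/'+f+'.npz'); return d['K'],d['e'],R.from_euler('xyz',d['A'],degrees=True).as_matrix()
def ray(c,uv):
    K,e,A=c; x=np.linalg.solve(K,[uv[0],uv[1],1]); return e, A@np.array([x[0],-x[1],-x[2]])
def onz(c,uv,z):
    e,d=ray(c,uv); return e+d*(z-e[2])/d[2]
def proj(c,p):
    K,e,A=c; q=A.T@(np.array(p,float)-e); q=K@np.array([q[0],-q[1],-q[2]]); return q[:2]/q[2]
def tri(c1,u1,c2,u2):
    e1,d1=ray(c1,u1);e2,d2=ray(c2,u2)
    s=np.linalg.lstsq(np.c_[d1,-d2],e2-e1,rcond=None)[0]
    a=e1+s[0]*d1;b=e2+s[1]*d2; return (a+b)/2,np.linalg.norm(a-b)
def crop(f,x0,y0,w,h,s,o):
    im=cv2.imread('pics/'+f+'.png')[y0:y0+h,x0:x0+w]; im=cv2.resize(im,None,fx=s,fy=s,interpolation=cv2.INTER_CUBIC)
    for i in range(0,w,10): cv2.putText(im,str(x0+i) if i%20==0 else '',(i*s,10),0,.35,(0,255,0),1); cv2.line(im,(i*s,12),(i*s,18),(0,255,0),1)
    for i in range(0,h,10): cv2.putText(im,str(y0+i) if i%20==0 else '',(0,i*s+4),0,.35,(0,255,0),1); cv2.line(im,(24,i*s),(30,i*s),(0,255,0),1)
    cv2.imwrite('pics/'+o,im)
E
python3 - <<'E'
from h import *
crop('scene0',245,130,160,190,3,'c1.png'); crop('side0',250,130,160,160,3,'c2.png')
E
```

```text
(no output)
```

View pics/c1.png

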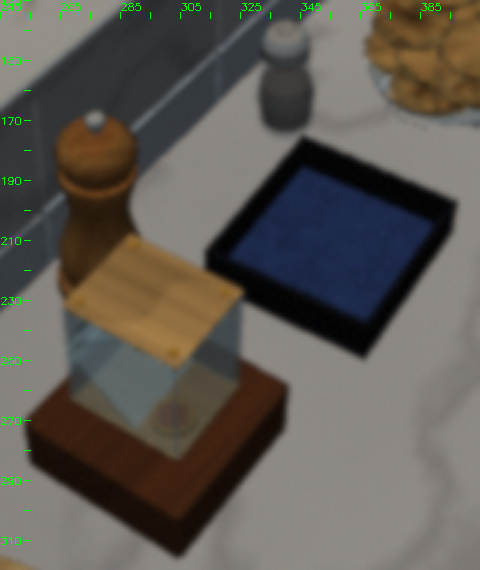

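View pics/c2.png

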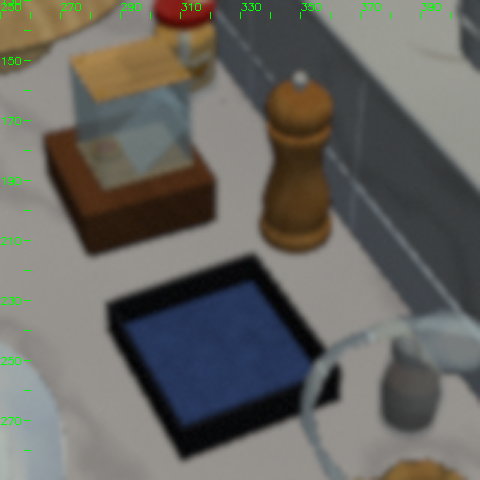

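```bash
python3 - <<'E'
from h import *
S=cam('scene0');D=cam('side0')
def p3(x,y): return (245+x/3-.33,130+y/3-.33)
def q3(x,y): return (250+x/3-.33,130+y/3-.33)
def sh(n,c,pts,z):
    P=np.array([onz(c,p,z)[:2] for p in pts]); print(n,P.round(1).tolist(),'mean',P.mean(0).round(1)); 
    for i in range(len(P)):
        v=P[(i+1)%len(P)]-P[i]; print('   len %.1f ang %.1f'%(np.hypot(*v),np.degrees(np.arctan2(v[1],v[0]))))
sh('lid S',S,[p3(132,235),p3(245,291),p3(178,367),p3(65,306)],134)
sh('lid D',D,[q3(72,65),q3(165,37),q3(191,77),q3(97,102)],134)
sh('plinth S',S,[p3(288,385),p3(177,519),p3(27,417)],50)
sh('plinth D',D,[q3(44,135),q3(91,220),q3(215,184)],50)
sh('tray S',S,[p3(303,137),p3(457,203),p3(365,347),p3(206,251)],32)
sh('tray D',D,[q3(108,303),q3(183,445),q3(340,375),q3(254,254)],32)
print('mill top',tri(S,p3(95,120),D,q3(300,78)), onz(S,p3(85,310),0), onz(D,q3(296,240),0))
print('salt top',tri(S,p3(286,25),D,q3(400,343)),onz(D,q3(410,420),0),onz(S,p3(286,122),0))
for nm,c,o in (('scene0',S,p3),('side0',D,q3)):
    im=cv2.imread('pics/'+nm+'.png'); h=cv2.cvtColor(im,cv2.COLOR_BGR2HSV)
    m=cv2.inRange(h,(10,110,90),(25,255,255)); 
    n,l,st,ce=cv2.connectedComponentsWithStats(m)
    t=proj(c,(onz(S,p3(150,305),134))).astype(int); k=l[t[1],t[0]]; print(nm,t,st[k],ce[k])
    if k:
        cn=cv2.findContours((l==k).astype(np.uint8),0,1)[0][0][:,0]
        W=np.array([onz(c,p,134)[:2] for p in cn]).astype(np.float32); print(cv2.minAreaRect(W))
E
```

```text
lid S [[685.6, 196.2], [612.9, 194.0], [612.7, 254.9], [683.8, 256.5]] mean [648.7 225.4]
   len 72.7 ang -178.2
   len 60.9 ang 90.2
   len 71.2 ang 1.3
   len 60.3 ang -88.3
lid D [[612.5, 243.0], [689.4, 250.5], [687.3, 193.2], [614.3, 191.3]] mean [650.9 219.5]
   len 77.3 ang 5.6
   len 57.4 ang -92.1
   len 73.1 ang -178.6
   len 51.7 ang 92.0
plinth S [[591.5, 177.4], [592.6, 284.6], [698.9, 279.8]] mean [627.7 247.3]
   len 107.2 ang 89.4
   len 106.5 ang -2.6
   len 148.4 ang -136.4
plinth D [[593.2, 278.4], [594.5, 165.4], [694.6, 167.0]] mean [627.5 203.6]
   len 113.0 ang -89.3
   len 100.1 ang 0.9
   len 150.6 ang 132.3
tray S [[703.5, -19.7], [586.2, -24.8], [575.1, 115.1], [697.7, 106.5]] mean [640.6  44.3]
   len 117.5 ang -177.5
   len 140.3 ang 94.5
   len 122.9 ang -4.0
   len 126.3 ang -87.4
tray D [[582.4, 96.5], [584.0, -40.3], [701.1, -27.9], [697.7, 101.6]] mean [641.3  32.5]
   len 136.9 ang -89.3
   len 117.7 ang 6.1
   len 129.5 ang 91.5
   len 115.4 ang -177.5
mill top (array([751.068296  , 144.55538092, 145.93439002]), np.float64(0.6872990406989308)) [748.35648614 169.44457999   0.        ] [749.15651497 134.12489967   0.        ]
salt top (array([734.41878286, -54.90054283,  84.54455171]), np.float64(20.189450265896365)) [740.47173901 -57.64638732   0.        ] [738.80515259 -56.0276698    0.        ]
scene0 [294 231] [ 267  208   59   44 1394] [295.43328551 229.51649928]
((651.8121948242188, 225.55728149414062), (77.39879608154297, 62.0195426940918), 0.7135441899299622)
side0 [290 150] [274 138  40  25 537] [294.18435754 151.45996276]
((659.8728637695312, 231.2413787841797), (90.94367218017578, 75.0155029296875), 0.10707666724920273)
```

```bash
cat >> h.py <<'E'
c45=np.sqrt(.5)
RB=np.array([[0,-c45,c45],[-1,0,0],[0,-c45,-c45]])
def cur():
    s=env.state(); return np.array(s['ee_pos']),R.from_euler('xyz',s['ee_rot'],degrees=True).as_matrix()
def rows(pt,Rt,n,p=None,Rm=None):
    if p is None: p,Rm=cur()
    rv=R.from_matrix(Rm.T@Rt).as_rotvec(degrees=True)
    print('rotvec',rv.round(1),np.linalg.norm(rv).round(1))
    dR=R.from_rotvec(rv/n,degrees=True).as_matrix(); d=(np.array(pt)-p)/n
    for i in range(n):
        print([[float(x) for x in (rv/n).round(2)],[float(x) for x in (Rm.T@d).round(1)]]); Rm=Rm@dR
E
python3 - <<'E'
from h import *
S=cam('scene0');D=cam('side0')
def p3(x,y): return (245+x/3-.33,130+y/3-.33)
def q3(x,y): return (250+x/3-.33,130+y/3-.33)
for n,a,b in (('lid nr',(245,291),(97,102)),('lid nl',(178,367),(72,65)),('lid fl',(65,306),(165,37)),('lid fr',(132,235),(191,77)),
 ('pl nr',(288,385),(91,220)),('pl nl',(177,519),(44,135)),
 ('tray nr',(457,203),(183,445)),('tray nl',(365,347),(108,303)),('tray fl',(206,251),(254,254)),('tray fr',(303,137),(340,375))):
    print(n,[np.round(v,1) for v in tri(S,p3(*a),D,q3(*b))])
print('jar', tri(S,(188,272),D,(312,132)))
print(rows([560,225,215],RB,20))
E
```

```text
lid nr [array([614.2, 192.8, 132.6]), np.float64(1.2)]
lid nl [array([615. , 251.4, 128.3]), np.float64(0.5)]
lid fl [array([688.5, 253.7, 130.6]), np.float64(4.8)]
lid fr [array([687.3, 194.8, 132.4]), np.float64(1.4)]
pl nr [array([595.3, 172.6,  43. ]), np.float64(2.5)]
pl nl [array([594.1, 282.9,  46.5]), np.float64(0.4)]
tray nr [array([587.9, -33.2,  22.8]), np.float64(2.6)]
tray nl [array([582.1, 106.3,  20.8]), np.float64(6.4)]
tray fl [array([699.1, 104.4,  29.1]), np.float64(0.2)]
tray fr [array([704.7, -23.7,  27.2]), np.float64(2.4)]
jar (array([755.31071104, 361.88904093,  85.13358197]), np.float64(8.69620812035125))
rotvec [  9.7  62.6 151.2] 163.9
[[0.49, 3.13, 7.56], [-9.6, 23.3, -0.1]]
[[0.49, 3.13, 7.56], [-6.4, 24.4, -0.7]]
[[0.49, 3.13, 7.56], [-3.1, 25.0, -1.2]]
[[0.49, 3.13, 7.56], [0.3, 25.2, -1.5]]
[[0.49, 3.13, 7.56], [3.7, 24.9, -1.6]]
[[0.49, 3.13, 7.56], [7.0, 24.2, -1.5]]
[[0.49, 3.13, 7.56], [10.2, 23.0, -1.2]]
[[0.49, 3.13, 7.56], [13.2, 21.5, -0.8]]
[[0.49, 3.13, 7.56], [15.9, 19.6, -0.1]]
[[0.49, 3.13, 7.56], [18.4, 17.3, 0.6]]
[[0.49, 3.13, 7.56], [20.4, 14.7, 1.6]]
[[0.49, 3.13, 7.56], [22.1, 12.0, 2.6]]
[[0.49, 3.13, 7.56], [23.3, 9.0, 3.8]]
[[0.49, 3.13, 7.56], [24.0, 5.9, 5.0]]
[[0.49, 3.13, 7.56], [24.3, 2.8, 6.3]]
[[0.49, 3.13, 7.56], [24.1, -0.4, 7.6]]
[[0.49, 3.13, 7.56], [23.4, -3.4, 8.9]]
[[0.49, 3.13, 7.56], [22.2, -6.4, 10.2]]
[[0.49, 3.13, 7.56], [20.6, -9.1, 11.4]]
[[0.49, 3.13, 7.56], [18.5, -11.6, 12.6]]
None
```

Emit:
servo_tool:
  plan:
    - [[0.5,3.1,7.6],[-9.6,23.3,-0.1],91]
    - [[0.5,3.1,7.6],[-6.4,24.4,-0.7],91]
    - [[0.5,3.1,7.6],[-3.1,25,-1.2],91]
    - [[0.5,3.1,7.6],[0.3,25.2,-1.5],91]
    - [[0.5,3.1,7.6],[3.7,24.9,-1.6],91]
    - [[0.5,3.1,7.6],[7,24.2,-1.5],91]
    - [[0.5,3.1,7.6],[10.2,23,-1.2],91]
    - [[0.5,3.1,7.6],[13.2,21.5,-0.8],91]
    - [[0.5,3.1,7.6],[15.9,19.6,-0.1],91]
    - [[0.5,3.1,7.6],[18.4,17.3,0.6],91]
  squeeze: 60

```text
time_s: 1.4
ee_pos: [366.7, 376.5, 209.7]
ee_rot: [-156.8, -18.8, -11.7]
force: [0.4, 0.0, -0.2]
gripper_width: 90.9
```

```bash
python3 - <<'E'
from h import *
print(env.state()['qpos'],cur()[0])
rows([560,225,215],RB,10)
E
```

```text
[ 45.92412298   1.17894273 118.77508009  -4.35419822  30.71945939
  56.86500836] [366.66402123 376.50430682 209.71497211]
rotvec [ 5.4 30.4 72.9] 79.2
[[0.54, 3.04, 7.29], [21.0, 12.6, 1.7]]
[[0.54, 3.04, 7.29], [22.3, 9.9, 2.8]]
[[0.54, 3.04, 7.29], [23.2, 7.0, 3.9]]
[[0.54, 3.04, 7.29], [23.7, 4.1, 5.1]]
[[0.54, 3.04, 7.29], [23.7, 1.1, 6.3]]
[[0.54, 3.04, 7.29], [23.3, -1.8, 7.6]]
[[0.54, 3.04, 7.29], [22.4, -4.7, 8.8]]
[[0.54, 3.04, 7.29], [21.2, -7.3, 10.1]]
[[0.54, 3.04, 7.29], [19.5, -9.8, 11.2]]
[[0.54, 3.04, 7.29], [17.5, -12.1, 12.3]]
```

Emit:
servo_tool:
  plan:
    - [[0.5,3,7.3],[21,12.6,1.7],91]
    - [[0.5,3,7.3],[22.3,9.9,2.8],91]
    - [[0.5,3,7.3],[23.2,7,3.9],91]
    - [[0.5,3,7.3],[23.7,4.1,5.1],91]
    - [[0.5,3,7.3],[23.7,1.1,6.3],91]
    - [[0.5,3,7.3],[23.3,-1.8,7.6],91]
    - [[0.5,3,7.3],[22.4,-4.7,8.8],91]
    - [[0.5,3,7.3],[21.2,-7.3,10.1],91]
    - [[0.5,3,7.3],[19.5,-9.8,11.2],91]
    - [[0.5,3,7.3],[17.5,-12.1,12.3],91]

```text
time_s: 2.65
ee_pos: [572.6, 193.0, 236.9]
ee_rot: [-139.5, 1.3, -90.0]
force: [-0.7, 0.3, -0.0]
gripper_width: 91.0
```

```bash
python3 - <<'E'
from h import *
print(env.state()['qpos'],cur()[0])
d=snap('wrist','wrist1.png');print(d['eye'],d['attitude'])
im=cv2.imread('pics/wrist1.png')
E
```

```text
[ 26.17341371   5.51028143 115.65926417 -38.18882306  25.97196037
 146.50692485] [572.58405282 192.96527962 236.93400085]
[521.17959079 187.56666842 416.82989246] [ 24.66045996   1.27101723 -89.93148169]
```

View pics/wrist1.png

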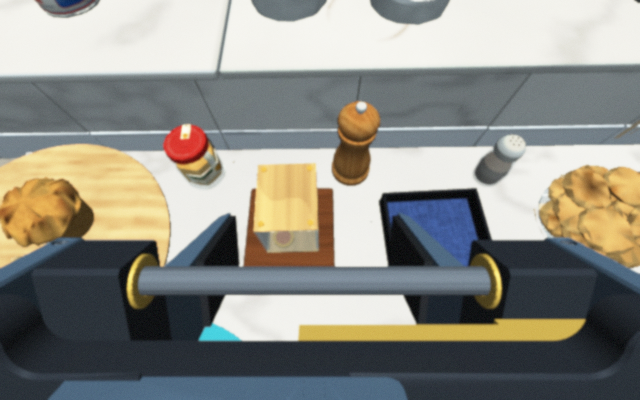

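The wrist view shows the lid at (288,200), plinth edges at x≈247–334, the mill at (353,140), the tray at (437,230) and the shaker at (500,160). Joint 6 reached its limit here, so I'll grasp with the jaws half a turn round and do the turn-over above the tray instead.

```bash
python3 - <<'E'
from h import *
crop('wrist1',235,150,115,130,5,'c3.png');crop('wrist1',370,180,130,90,5,'c4.png')
E
```

```text
(no output)
```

View pics/c3.png

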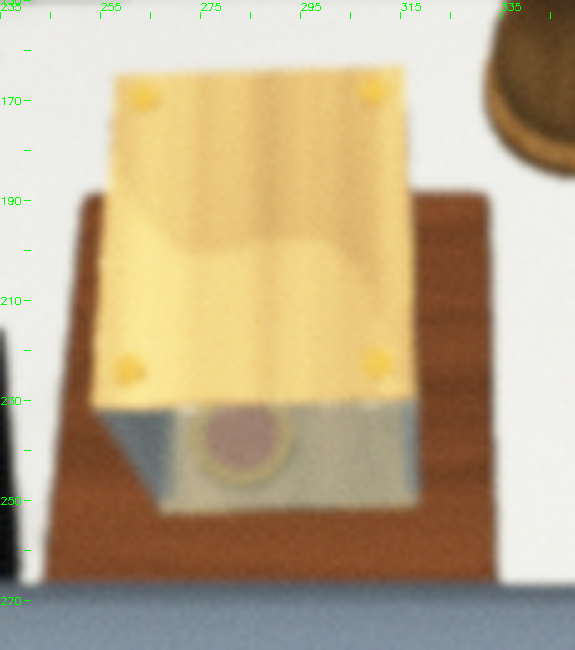

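View pics/c4.png

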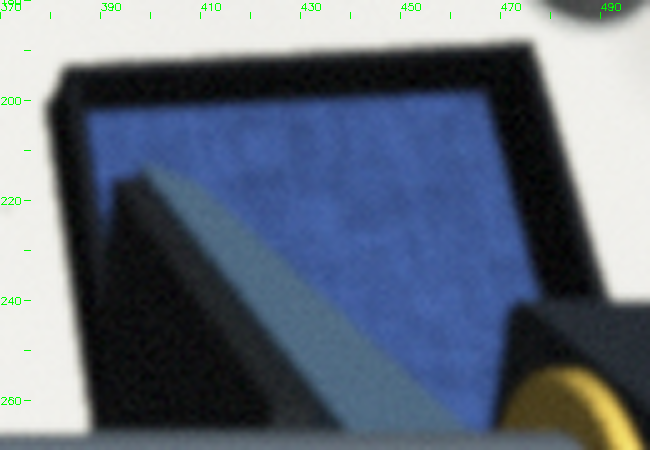

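```bash
python3 - <<'E'
from h import *
W=cam('wrist1')
def p(x,y,o): return (o[0]+x/5-.4,o[1]+y/5-.4)
o=(235,150); t=(370,180)
for n,a,z in (('lid fl',(115,74),134),('lid fr',(403,68),134),('lid nr',(415,401),134),('lid nl',(92,408),134),('pl fl',(82,193),50),('pl fr',(489,191),50),('pl left edge low',(44,580),50),('pl right low',(497,580),50),('base nl',(160,513),50),('base nr',(417,505),50)):
    print(n,onz(W,p(*a,o),z).round(1))
for n,a in (('tray fl',(65,68)),('tray fr',(531,42)),('tray r low',(607,298)),('tray l low',(95,430))): print(n,onz(W,p(*a,t),32).round(1))
RA=RB@np.diag([-1,-1,1]); 
p_,r=cur(); print(R.from_matrix(r.T@RA).as_rotvec(degrees=True))
E
```

```text
lid fl [685.8 253.4 134. ]
lid fr [686.6 192.6 134. ]
lid nr [613.3 190.3 134. ]
lid nl [612.3 252.1 134. ]
pl fl [698.6 278.9  50. ]
pl fr [698.2 171.5  50. ]
pl left edge low [597.  279.2  50. ]
pl right low [596.6 172.   50. ]
base nl [612.9 252.6  50. ]
base nr [614.6 190.8  50. ]
tray fl [698.1 102.7  32. ]
tray fr [704.7 -24.3  32. ]
tray r low [632.8 -27.9  32. ]
tray l low [600.1 104.2  32. ]
[  1.38002748  -6.64978504 178.72876026]
```

Emit:
servo_tool:
  plan:
    - [[0,0,-10.5],[0,0,0],91]
    - [[0,0,-10.5],[0,0,0],91]
    - [[0,0,-10.5],[0,0,0],91]
    - [[0,0,-10.5],[0,0,0],91]
    - [[0,0,-10.5],[0,0,0],91]
    - [[0,0,-10.5],[0,0,0],91]
    - [[0,0,-10.5],[0,0,0],91]
    - [[0,0,-10.5],[0,0,0],91]
    - [[0,0,-10.5],[0,0,0],91]
    - [[0,0,-10.5],[0,0,0],91]

```text
time_s: 3.95
ee_pos: [572.6, 190.6, 235.2]
ee_rot: [167.1, -38.6, 21.3]
force: [-0.7, -0.6, 0.9]
gripper_width: 90.9
```

```bash
echo "RA=RB@np.diag([-1,-1,1])" >> h.py; python3 - <<'E'
from h import *
print(env.state()['qpos'],cur()[0])
rows([585,222,156],RA,10)
E
```

```text
[ 26.01396949   5.60502259 115.74056579 -38.30705412  26.04654666
  39.22043238] [572.64000268 190.60150818 235.17262623]
rotvec [ -4.5   2.3 -73.5] 73.7
[[-0.45, 0.23, -7.35], [-3.2, -4.1, 6.9]]
[[-0.45, 0.23, -7.35], [-2.6, -4.5, 6.8]]
[[-0.45, 0.23, -7.35], [-2.0, -4.9, 6.8]]
[[-0.45, 0.23, -7.35], [-1.4, -5.2, 6.7]]
[[-0.45, 0.23, -7.35], [-0.8, -5.4, 6.7]]
[[-0.45, 0.23, -7.35], [-0.1, -5.5, 6.6]]
[[-0.45, 0.23, -7.35], [0.6, -5.5, 6.6]]
[[-0.45, 0.23, -7.35], [1.2, -5.4, 6.6]]
[[-0.45, 0.23, -7.35], [1.9, -5.3, 6.5]]
[[-0.45, 0.23, -7.35], [2.5, -5.0, 6.5]]
```

Emit:
servo_tool:
  plan:
    - [[-0.5,0.2,-7.3],[-3.2,-4.1,6.9],91]
    - [[-0.5,0.2,-7.3],[-2.6,-4.5,6.8],91]
    - [[-0.5,0.2,-7.4],[-2,-4.9,6.8],91]
    - [[-0.5,0.2,-7.4],[-1.4,-5.2,6.7],91]
    - [[-0.5,0.2,-7.4],[-0.8,-5.4,6.7],91]
    - [[-0.5,0.2,-7.4],[-0.1,-5.5,6.6],91]
    - [[-0.5,0.2,-7.4],[0.6,-5.5,6.6],91]
    - [[-0.5,0.2,-7.4],[1.2,-5.4,6.6],91]
    - [[-0.5,0.2,-7.4],[1.9,-5.3,6.5],91]
    - [[-0.5,0.2,-7.4],[2.5,-5,6.5],91]

```text
time_s: 5.2
ee_pos: [581.6, 224.5, 159.0]
ee_rot: [136.0, 2.6, 91.9]
force: [1.0, 0.1, 0.4]
gripper_width: 91.0
```

```bash
python3 - <<'E'
from h import *
print(env.state()['qpos'],cur()[0])
rows([655.9,222,85.6],RA,8)
E
```

```text
[ 31.60523101  13.80702754 121.62441696 -77.01152188  22.48986701
   6.75521661] [581.61788732 224.48874948 159.04565841]
rotvec [-1.   0.5  3.2] 3.4
[[-0.12, 0.07, 0.4], [-0.2, 0.3, 13.1]]
[[-0.12, 0.07, 0.4], [-0.2, 0.3, 13.1]]
[[-0.12, 0.07, 0.4], [-0.2, 0.2, 13.1]]
[[-0.12, 0.07, 0.4], [-0.2, 0.2, 13.1]]
[[-0.12, 0.07, 0.4], [-0.3, 0.2, 13.1]]
[[-0.12, 0.07, 0.4], [-0.3, 0.1, 13.1]]
[[-0.12, 0.07, 0.4], [-0.3, 0.1, 13.1]]
[[-0.12, 0.07, 0.4], [-0.3, 0.1, 13.1]]
```

```bash
cat > kin.py <<'E'
import numpy as np
from scipy.optimize import least_squares
from scipy.spatial.transform import Rotation as R
dat=[([71.391,18.312,89.639,0,72.044,-1.146],[172.561,548.512,213.976],[180,0.07,72.54]),
([45.92412298,1.17894273,118.77508009,-4.35419822,30.71945939,56.86500836],[366.664,376.504,209.715],[-156.8,-18.8,-11.7]),
([26.17341371,5.51028143,115.65926417,-38.18882306,25.97196037,146.50692485],[572.584,192.965,236.934],[-139.5,1.3,-90]),
([26.01396949,5.60502259,115.74056579,-38.30705412,26.04654666,39.22043238],[572.64,190.6015,235.1726],[167.1,-38.6,21.3]),
([31.60523101,13.80702754,121.62441696,-77.01152188,22.48986701,6.75521661],[581.6179,224.4887,159.0457],[136.0,2.6,91.9])]
def fk(q,P,s4=1):
    a1,h,L1,e,L2,L3,t=P
    r=lambda ax,a: R.from_euler(ax,a,degrees=True)
    R1=r('z',q[0]);R2=R1*r('y',q[1]);R3=R2*r('y',q[2]+t*0)
    R6=R3*r('z',s4*q[3])*r('y',q[4])*r('z',q[5])
    p=R1.apply([a1,0,h])+R2.apply([0,0,L1])+R3.apply([e,0,L2])+R6.apply([0,0,L3])
    return p,R6
def solve(p,Rm,P,q0):
    lo=np.array([-177.97,-48.28,12.27,-77.06,2.81,-146.56]);hi=np.array([177.97,115.42,149.76,257.06,150.46,146.56])
    f=lambda q:(lambda a:np.r_[(a[0]-p)/5,(a[1].inv()*R.from_matrix(Rm)).as_rotvec(degrees=True)])(fk(q,P))
    best=None
    for g in q0:
        r=least_squares(f,np.clip(g,lo+.1,hi-.1),bounds=(lo,hi))
        if best is None or r.cost<best.cost: best=r
    return best.x,best.cost
def fitP():
    f=lambda P:np.concatenate([fk(q,P)[0]-p for q,p,_ in dat])
    r=least_squares(f,[50,300,400,0,400,250,0]); return r.x,r.fun
P=fitP()[0]
E
python3 - <<'E'
from kin import *
x,f=fitP();print(x.round(1),f.round(1))
for q,p,o in dat:
    print(np.round([(fk(q,P,s)[1].inv()*R.from_euler('xyz',o,degrees=True)).magnitude()*57.3 for s in (1,-1)],1))
from h import RA,RB
z=np.array([.7071,0,-.7071])
G=[[20,30,90,0,20,0],[20,10,110,-40,25,90],[20,40,80,180,20,-90],[20,40,80,180,20,90],[20,10,110,-40,25,-40],[10,10,110,100,25,-40],[10,10,110,100,25,-140],[20,10,110,0,25,-90],[20,10,110,0,25,90]]
for nm,p in (('grasp',np.array([655.9,222,85.6])),('pre100',np.array([655.9,222,85.6])-100*z),('lift',np.array([655.9,222,205])),('tray',np.array([642,38,100])),('trayhi',np.array([642,38,220])),('mid',np.array([642,130,220]))):
    for n2,Rm in (('A',RA),('B',RB)):
        q,c=solve(p,Rm,P,G); print(nm,n2,q.round(0),round(c,2))
E
```

```text
[ 43.  116.2 551.1   5.1 379.5 301.7   0. ] [11.1 -3.   1.9  9.4 -4.9  0.9 -1.4 -3.2 -2.2 -1.3 -3.1 -2.1  0.6  1.7
  1.6]
[180. 180.]
[180.  172.5]
[180.  112.5]
[180.  112.3]
[180.   51.6]
grasp A [  27.   26.  119.  250.   20. -140.] 0.0
grasp B [ 27.  26. 119. 250.  20.  40.] 0.0
pre100 A [  30.   15.  126.  257.   21. -145.] 6.08
pre100 B [ 31.  14. 122. -77.  22.   9.] 0.87
lift A [ 25.  15. 108. -41.  22. 147.] 8.29
lift B [ 27.  16. 111. -58.  22. -14.] 0.0
tray A [   5.   20.  127.  197.   13. -103.] 0.0
tray B [  5.  20. 127. 197.  13.  77.] 0.0
trayhi A [  5.   9. 117. -22.  10. 115.] 0.0
trayhi B [  5.   9. 117. -22.  10. -65.] 0.0
mid A [ 17.  10. 115. -46.  16. 147.] 0.1
mid B [ 17.  10. 115. -49.  16. -30.] 0.0
```

```bash
sed -i "s/R6=R3\(.*\)r('z',q\[5\])/R6=R3\1r('z',q[5]+180)/; s/R1.apply(\[a1,0,h\])/R1.apply([a1,t,h])/" kin.py
cat > k2.py <<'E'
from kin import *
from h import RA,RB
z=np.array([.7071,0,-.7071])
G=[[20,30,90,0,20,0],[20,10,110,-40,25,90],[20,40,80,180,20,-90],[20,40,80,180,20,90],[20,10,110,-40,25,-40],[10,10,110,100,25,-40],[10,10,110,100,25,-140],[20,10,110,0,25,-90],[20,10,110,0,25,90]]
def allsol(p,Rm):
    S=[]
    for g in G+[[20,20,120,-70,20,5],[20,20,120,250,20,40],[20,20,120,250,20,-140]]:
        q,c=solve(p,Rm,P,[g])
        if c<.3 and not any(np.abs(q-s).max()<2 for s in S): S.append(q)
    return S
E
python3 - <<'E'
from k2 import *
x,f=fitP();print(x.round(1),f.round(1))
for q,p,o in dat: print(np.round((fk(q,P)[1].inv()*R.from_euler('xyz',o,degrees=True)).magnitude()*57.3,2))
for nm,p in (('grasp',np.array([655.9,222,85.6])),('pre50',np.array([655.9,222,85.6])-50*z),('pre100',np.array([655.9,222,85.6])-100*z),('pre80up',np.array([645,222,170])),('lift',np.array([655.9,222,205])),('tray',np.array([642,38,100])),('trayhi',np.array([642,38,220])),('mid',np.array([642,130,220]))):
    for n2,Rm in (('A',RA),('B',RB)):
        print(nm,n2,[list(s.round(0)) for s in allsol(p,Rm)])
E
```

```text
[  0.  140.3 591.8  25.2 417.  335.7  11.5] [-0.  0. -0.  0. -0.  0. -0. -0. -0. -0. -0. -0.  0.  0. -0.]
0.08
0.06
0.05
0.04
0.01
grasp A [[np.float64(27.0), np.float64(25.0), np.float64(119.0), np.float64(252.0), np.float64(19.0), np.float64(38.0)]]
grasp B [[np.float64(27.0), np.float64(25.0), np.float64(119.0), np.float64(252.0), np.float64(19.0), np.float64(-142.0)]]
pre50 A []
pre50 B []
pre100 A []
pre100 B []
pre80up A [[np.float64(27.0), np.float64(17.0), np.float64(115.0), np.float64(-73.0), np.float64(20.0), np.float64(2.0)]]
pre80up B []
lift A [[np.float64(27.0), np.float64(15.0), np.float64(112.0), np.float64(-59.0), np.float64(22.0), np.float64(-13.0)]]
lift B []
tray A [[np.float64(4.0), np.float64(19.0), np.float64(127.0), np.float64(193.0), np.float64(12.0), np.float64(80.0)]]
tray B [[np.float64(4.0), np.float64(19.0), np.float64(127.0), np.float64(193.0), np.float64(12.0), np.float64(-100.0)]]
trayhi A [[np.float64(4.0), np.float64(8.0), np.float64(118.0), np.float64(-17.0), np.float64(9.0), np.float64(-70.0)]]
trayhi B [[np.float64(4.0), np.float64(8.0), np.float64(118.0), np.float64(-17.0), np.float64(9.0), np.float64(110.0)]]
mid A [[np.float64(16.0), np.float64(10.0), np.float64(116.0), np.float64(-49.0), np.float64(15.0), np.float64(-30.0)]]
mid B [[np.float64(16.0), np.float64(10.0), np.float64(116.0), np.float64(-46.0), np.float64(15.0), np.float64(147.0)]]
```

```bash
cat >> k2.py <<'E'
def Rp(al,flip=False):
    a=np.radians(al); k=np.array([np.cos(a),0,-np.sin(a)]); x=np.array([0,1.,0]); 
    if flip:x=-x
    return np.c_[x,np.cross(k,x),k]
def F(p,Rm):
    b=None
    for g in ([20,20,125,200,20,80],[20,20,120,250,20,40],[5,20,125,190,20,-100],[20,20,120,220,20,-140]):
        q,c=solve(p,Rm,P,[g])
        if c<.01 and (b is None): b=q
    return b
E
python3 - <<'E'
from k2 import *
C=np.array([649.5,222,92])
for al in (35,40,45):
    k=Rp(al)[:,2]
    print('alpha',al)
    for nm,c in (('g',C),('g-k50',C-50*k),('g-k100',C-100*k),('g-x60',C-[60,0,0]),('g-x90',C-[90,0,0]),('up15',C+[0,0,15]),('up30',C+[0,0,30]),('mid15',C+[-5,-90,15]),('tr15',[642,38,107]),('tr30',[642,38,122])):
        q=F(np.array(c)+5*k,Rp(al)); print(nm,None if q is None else q.round(0))
    b=90-al
    for z in (85,95,107):
      for fl in (0,1):
        q=F(np.array([642,38,z])+5*Rp(b)[:,2],Rp(b,fl)); print(' tray beta',b,z,fl,None if q is None else q.round(0))
E
```

```text
alpha 35
g [ 29.  27. 126. 226.  33.  67.]
g-k50 [ 32.  22. 129. 232.  33.  62.]
g-k100 [ 35.  17. 131. 240.  33.  56.]
g-x60 [ 33.  25. 132. 227.  38.  70.]
g-x90 [ 36.  24. 135. 229.  40.  71.]
up15 [ 29.  26. 125. 229.  32.  63.]
up30 [ 29.  24. 124. 232.  30.  60.]
mid15 [ 18.  24. 131. 209.  31.  75.]
tr15 [  4.  22. 133. 187.  31.  87.]
tr30 [  4.  20. 133. 187.  28.  86.]
 tray beta 55 85 0 [  3.  21. 120. -23.   5. -64.]
 tray beta 55 85 1 [  3.  21. 120. -23.   5. 116.]
 tray beta 55 95 0 [  3.  20. 119. -18.   6. -70.]
 tray beta 55 95 1 [  3.  20. 119. -18.   6. 110.]
 tray beta 55 107 0 [  3.  19. 119. -14.   8. -74.]
 tray beta 55 107 1 [  3.  19. 119. -14.   8. 106.]
alpha 40
g [ 28.  26. 123. 236.  26.  56.]
g-k50 [ 30.  20. 125. 245.  25.  48.]
g-k100 [ 33.  15. 127. 256.  26.  39.]
g-x60 [ 32.  23. 129. 236.  29.  60.]
g-x90 [ 34.  22. 132. 236.  31.  62.]
up15 [ 28.  24. 122. 240.  24.  51.]
up30 [ 28.  23. 121. 245.  23.  46.]
mid15 [ 17.  22. 127. 217.  22.  66.]
tr15 [  4.  20. 130. 189.  21.  85.]
tr30 [  4.  19. 129. 190.  18.  83.]
 tray beta 50 85 0 [  4.  21. 124. 206.   5.  67.]
 tray beta 50 85 1 [   4.   21.  124.  206.    5. -113.]
 tray beta 50 95 0 [  4.  20. 123. 217.   4.  56.]
 tray beta 50 95 1 [   4.   20.  123.  217.    4. -124.]
 tray beta 50 107 0 None
 tray beta 50 107 1 None
alpha 45
g [ 27.  25. 119. 253.  19.  37.]
g-k50 None
g-k100 None
g-x60 [ 30.  21. 126. 249.  22.  45.]
g-x90 [ 33.  20. 129. 249.  24.  47.]
up15 None
up30 None
mid15 [ 16.  21. 124. 235.  14.  47.]
tr15 [  4.  19. 126. 194.  11.  79.]
tr30 [  4.  18. 125. 198.   8.  75.]
 tray beta 45 85 0 [  4.  22. 128. 191.  14.  82.]
 tray beta 45 85 1 [  4.  22. 128. 191.  14. -98.]
 tray beta 45 95 0 [  4.  21. 127. 192.  13.  81.]
 tray beta 45 95 1 [  4.  21. 127. 192.  13. -99.]
 tray beta 45 107 0 [  4.  19. 126. 194.  11.  79.]
 tray beta 45 107 1 [   4.   19.  126.  194.   11. -101.]
```

```bash
cat >> k2.py <<'E'
from h import env,cur
def jrows(q1,n,claw=91):
    q0=np.array(env.state()['qpos']); p,r=fk(q0,P); mx=0
    for i in range(1,n+1):
        q=q0+(np.array(q1)-q0)*i/n; p2,r2=fk(q,P)
        rv=(r.inv()*r2).as_rotvec(degrees=True); d=r.inv().apply(p2-p); mx=max(mx,np.linalg.norm(rv))
        print('[%s,%s,%g],'%([round(float(v),1) for v in rv],[round(float(v),1) for v in d],claw), p2.round(0)); p,r=p2,r2
    print('maxrot',mx,'maxj',np.abs(np.array(q1)-q0)/n)
E
python3 - <<'E'
from k2 import *
C=np.array([649.5,222,92]);k=Rp(40)[:,2]
q=F(C+6*k-[75,0,-10],Rp(40,True));print(q.round(1),cur())
print(F(C+6*k,Rp(40,True)).round(1))
for v in ([25,0,115,-40,35,-20],[22,0,112,20,35,-50],[20,0,112,90,38,-80],[24,10,118,160,38,-105]): 
    p,r=fk(v,P); print(v,p.round(0),r.as_matrix()[:,2].round(2))
jrows([25,0,115,0,35,-40],10)
E
```

```text
[  32.9   21.2  130.3  238.2   29.3 -122.1] (array([581.61788732, 224.48874948, 159.04565841]), array([[-0.03298506,  0.71787197,  0.69539328],
       [ 0.9984211 ,  0.05531957, -0.00974899],
       [-0.04546739,  0.69397376, -0.71856325]]))
[  27.8   25.9  122.6  235.8   25.6 -124.3]
[25, 0, 115, -40, 35, -20] [550. 132. 283.] [ 0.66 -0.1  -0.74]
[22, 0, 112, 20, 35, -50] [494. 283. 282.] [ 0.44  0.39 -0.81]
[20, 0, 112, 90, 38, -80] [510. 418. 453.] [ 0.48  0.83 -0.3 ]
[24, 10, 118, 160, 38, -105] [646. 378. 437.] [ 0.81  0.59 -0.03]
[[1.2, -1.2, 3.7],[-12.9, 1.8, -9.5],91], [577. 212. 168.]
[[1.5, -0.8, 3.6],[-10.5, 0.0, -9.9],91], [570. 202. 175.]
[[1.8, -0.4, 3.5],[-7.9, -1.7, -10.4],91], [561. 194. 182.]
[[2.0, -0.0, 3.4],[-5.1, -3.3, -11.0],91], [551. 190. 188.]
[[2.2, 0.5, 3.3],[-2.2, -4.9, -11.6],91], [540. 189. 194.]
[[2.4, 0.9, 3.2],[1.0, -6.3, -12.3],91], [528. 192. 200.]
[[2.5, 1.4, 3.0],[4.2, -7.6, -13.0],91], [515. 199. 208.]
[[2.6, 2.0, 2.8],[7.6, -8.8, -13.8],91], [503. 208. 217.]
[[2.6, 2.5, 2.6],[11.1, -9.8, -14.5],91], [491. 221. 228.]
[[2.6, 3.0, 2.3],[14.6, -10.7, -15.2],91], [480. 237. 242.]
maxrot 4.6114620128780865 maxj [0.6605231  1.38070275 0.6624417  7.70115219 1.2510133  4.67552166]
```

```bash
python3 - <<'E'
from k2 import *
jrows([20,-1,112,35,32,-62],10)
E
```

```text
[[2.2, -1.1, 5.2],[-14.5, -0.9, -9.2],91], [575. 210. 166.]
[[2.5, -0.3, 5.1],[-9.4, -2.5, -10.2],91], [566. 201. 172.]
[[2.8, 0.5, 5.0],[-3.9, -3.8, -11.3],91], [555. 198. 178.]
[[2.9, 1.3, 4.8],[1.9, -4.8, -12.6],91], [545. 201. 185.]
[[2.9, 2.2, 4.6],[7.8, -5.5, -14.1],91], [534. 210. 195.]
[[2.9, 3.1, 4.3],[13.9, -5.9, -15.5],91], [525. 224. 209.]
[[2.8, 3.9, 4.0],[20.1, -6.0, -17.0],91], [518. 242. 228.]
[[2.5, 4.8, 3.7],[26.2, -5.8, -18.4],91], [513. 263. 252.]
[[2.2, 5.6, 3.3],[32.2, -5.3, -19.6],91], [510. 285. 283.]
[[1.8, 6.3, 2.9],[38.0, -4.4, -20.5],91], [509. 306. 321.]
maxrot 7.151262116024056 maxj [ 1.1605231   1.48070275  0.9624417  11.20115219  0.9510133   6.87552166]
```

Emit:
servo_tool:
  plan:
    - [[2.2,-1.1,5.2],[-14.5,-0.9,-9.2],91]
    - [[2.5,-0.3,5.1],[-9.4,-2.5,-10.2],91]
    - [[2.8,0.5,5],[-3.9,-3.8,-11.3],91]
    - [[2.9,1.3,4.8],[1.9,-4.8,-12.6],91]
    - [[2.9,2.2,4.6],[7.8,-5.5,-14.1],91]
    - [[2.9,3.1,4.3],[13.9,-5.9,-15.5],91]
    - [[2.8,3.9,4],[20.1,-6,-17],91]
    - [[2.5,4.8,3.7],[26.2,-5.8,-18.4],91]
    - [[2.2,5.6,3.3],[32.2,-5.3,-19.6],91]
    - [[1.8,6.3,2.9],[38,-4.4,-20.5],91]

```text
time_s: 6.45
ee_pos: [503.5, 308.2, 320.2]
ee_rot: [169.8, -44.0, 61.5]
force: [0.4, 0.6, -0.4]
gripper_width: 91.1
```

```bash
python3 - <<'E'
from k2 import *
print(env.state()['qpos'].round(1))
jrows([24,5,116,150,38,-105],10)
E
```

```text
[ 19.7  -1.2 112.4  36.8  32.8 -62.6]
[[3.8, 4.6, 5.3],[26.4, -22.4, 5.7],91], [497. 341. 332.]
[[3.4, 4.8, 5.4],[26.9, -19.0, 5.6],91], [495. 370. 348.]
[[2.9, 5.0, 5.4],[27.4, -15.5, 5.4],91], [496. 394. 368.]
[[2.3, 5.2, 5.4],[27.7, -11.7, 5.1],91], [502. 414. 391.]
[[1.7, 5.4, 5.4],[28.0, -7.8, 4.7],91], [512. 427. 416.]
[[1.1, 5.6, 5.4],[28.2, -3.7, 4.2],91], [526. 434. 440.]
[[0.5, 5.7, 5.4],[28.4, 0.5, 3.6],91], [543. 434. 463.]
[[-0.1, 5.8, 5.3],[28.5, 4.7, 2.9],91], [562. 427. 483.]
[[-0.8, 5.9, 5.2],[28.5, 8.9, 2.1],91], [584. 414. 500.]
[[-1.4, 5.9, 5.1],[28.4, 13.1, 1.4],91], [606. 396. 511.]
maxrot 8.000307815588108 maxj [ 0.43006822  0.61964818  0.36404531 11.32190874  0.51850142  4.23677476]
```

Emit:
servo_tool:
  plan:
    - [[3.8,4.6,5.3],[26.4,-22.4,5.7],91]
    - [[3.4,4.8,5.4],[26.9,-19,5.6],91]
    - [[2.9,5,5.4],[27.4,-15.5,5.4],91]
    - [[2.3,5.2,5.4],[27.7,-11.7,5.1],91]
    - [[1.7,5.4,5.4],[28,-7.8,4.7],91]
    - [[1.1,5.6,5.4],[28.2,-3.7,4.2],91]
    - [[0.5,5.7,5.4],[28.4,0.5,3.6],91]
    - [[-0.1,5.8,5.3],[28.5,4.7,2.9],91]
    - [[-0.8,5.9,5.2],[28.5,8.9,2.1],91]
    - [[-1.4,5.9,5.1],[28.4,13.1,1.4],91]

```text
time_s: 7.7
ee_pos: [606.5, 393.9, 512.9]
ee_rot: [-85.3, -38.6, -51.8]
force: [-0.2, 0.4, 1.2]
gripper_width: 91.0
```

```bash
python3 - <<'E'
from k2 import *
print(env.state()['qpos'].round(1))
jrows([33,14,128,235,34,-122],10)
C=np.array([649.5,222,92]);k=Rp(40)[:,2]
print(F(C+6*k-[75,0,-40],Rp(40,True)).round(1))
E
```

```text
[  24.5    4.9  116.4  152.6   38.4 -105.5]
[[-3.0, 2.9, 5.4],[3.6, 25.1, 0.2],91], [620. 381. 496.]
[[-3.3, 2.9, 5.2],[4.1, 27.8, -0.6],91], [631. 366. 475.]
[[-3.6, 2.9, 5.1],[4.9, 30.3, -1.4],91], [641. 350. 450.]
[[-3.8, 2.9, 4.9],[5.9, 32.5, -2.0],91], [647. 333. 422.]
[[-4.1, 3.0, 4.7],[7.1, 34.5, -2.4],91], [651. 316. 392.]
[[-4.2, 3.0, 4.5],[8.6, 36.2, -2.8],91], [651. 298. 359.]
[[-4.4, 3.1, 4.4],[10.2, 37.6, -2.9],91], [647. 280. 325.]
[[-4.5, 3.2, 4.2],[11.9, 38.6, -3.0],91], [639. 262. 289.]
[[-4.6, 3.3, 4.0],[13.7, 39.4, -2.9],91], [627. 244. 253.]
[[-4.6, 3.4, 3.9],[15.6, 39.8, -2.6],91], [611. 227. 217.]
maxrot 6.9356773091651185 maxj [0.85267129 0.90506394 1.16295614 8.23656231 0.43679721 1.64569379]
[  32.9   17.7  128.5  247.1   26.9 -132.1]
```

Emit:
servo_tool:
  plan:
    - [[-3,2.9,5.4],[3.6,25.1,0.2],91]
    - [[-3.3,2.9,5.2],[4.1,27.8,-0.6],91]
    - [[-3.6,2.9,5.1],[4.9,30.3,-1.4],91]
    - [[-3.8,2.9,4.9],[5.9,32.5,-2],91]
    - [[-4.1,3,4.7],[7.1,34.5,-2.4],91]
    - [[-4.2,3,4.5],[8.6,36.2,-2.8],91]
    - [[-4.4,3.1,4.4],[10.2,37.6,-2.9],91]
    - [[-4.5,3.2,4.2],[11.9,38.6,-3],91]
    - [[-4.6,3.3,4],[13.7,39.4,-2.9],91]
    - [[-4.6,3.4,3.9],[15.6,39.8,-2.6],91]

```text
time_s: 8.95
ee_pos: [600.7, 225.9, 202.7]
ee_rot: [-119.2, 2.9, -90.2]
force: [0.7, -0.8, 0.4]
gripper_width: 91.3
```

```bash
python3 - <<'E'
from k2 import *
from h import rows
print(env.state()['qpos'].round(1),cur()[0])
C=np.array([649.5,222,92]);k=Rp(40)[:,2]
rows(C+6*k-[80,0,-10],Rp(40,True),10)
E
```

```text
[  33.7   14.2  128.6  237.8   33.4 -122.6] [600.70313311 225.8992901  202.74032616]
rotvec [-10.8   1.5  -2.5] 11.1
[[-1.08, 0.15, -0.25], [0.9, 10.4, 2.8]]
[[-1.08, 0.15, -0.25], [0.9, 10.3, 3.0]]
[[-1.08, 0.15, -0.25], [0.8, 10.3, 3.2]]
[[-1.08, 0.15, -0.25], [0.8, 10.2, 3.4]]
[[-1.08, 0.15, -0.25], [0.7, 10.2, 3.6]]
[[-1.08, 0.15, -0.25], [0.7, 10.1, 3.7]]
[[-1.08, 0.15, -0.25], [0.6, 10.0, 3.9]]
[[-1.08, 0.15, -0.25], [0.6, 10.0, 4.1]]
[[-1.08, 0.15, -0.25], [0.5, 9.9, 4.3]]
[[-1.08, 0.15, -0.25], [0.4, 9.8, 4.5]]
```

Emit:
servo_tool:
  plan:
    - [[-1.1,0.2,-0.3],[0.9,10.4,2.8],91]
    - [[-1.1,0.2,-0.3],[0.9,10.3,3],91]
    - [[-1.1,0.2,-0.3],[0.8,10.3,3.2],91]
    - [[-1.1,0.2,-0.3],[0.8,10.2,3.4],91]
    - [[-1.1,0.1,-0.2],[0.7,10.2,3.6],91]
    - [[-1.1,0.1,-0.2],[0.7,10.1,3.7],91]
    - [[-1,0.1,-0.2],[0.6,10,3.9],91]
    - [[-1,0.1,-0.2],[0.6,10,4.1],91]
    - [[-1,0.1,-0.2],[0.5,9.9,4.3],91]
    - [[-1,0.1,-0.2],[0.4,9.8,4.5],91]

```text
time_s: 10.2
ee_pos: [572.9, 222.5, 92.8]
ee_rot: [-130.3, -0.1, -89.7]
force: [0.2, 0.0, 0.5]
gripper_width: 91.0
```

```bash
python3 - <<'E'
from k2 import *
from h import *
print(env.state()['qpos'].round(1),cur()[0])
C=np.array([649.5,222,92]);k=Rp(40)[:,2]
rows(C+6*k,Rp(40,True),8)
snap('wrist','wrist2.png')
E
```

```text
[  33.3   21.4  131.   237.4   29.6 -121. ] [572.87613996 222.49463675  92.83204878]
rotvec [0.3 0.1 0.3] 0.5
[[0.04, 0.02, 0.03], [0.1, -6.1, 8.1]]
[[0.04, 0.02, 0.03], [0.1, -6.1, 8.1]]
[[0.04, 0.02, 0.03], [0.1, -6.1, 8.1]]
[[0.04, 0.02, 0.03], [0.1, -6.1, 8.1]]
[[0.04, 0.02, 0.03], [0.1, -6.1, 8.1]]
[[0.04, 0.02, 0.03], [0.1, -6.1, 8.1]]
[[0.04, 0.02, 0.03], [0.1, -6.1, 8.1]]
[[0.04, 0.02, 0.03], [0.1, -6.1, 8.1]]
```

View pics/wrist2.png

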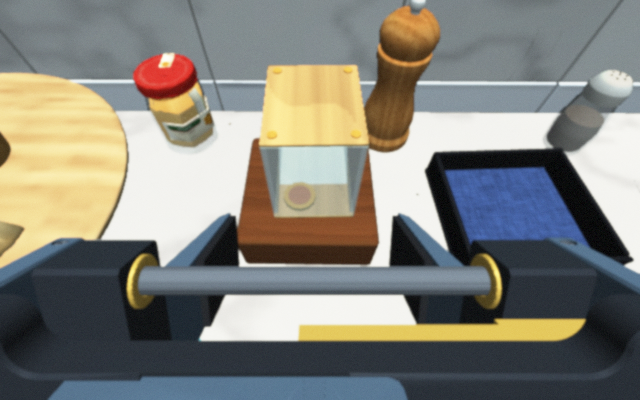

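The box at about (313,140) sits centred between the fingers, and the plinth's near top edge is visible at y≈243. I'll use this close view to refine positions.

```bash
python3 - <<'E'
from h import *
crop('wrist2',230,55,160,215,3,'c5.png')
E
```

```text
(no output)
```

View pics/c5.png

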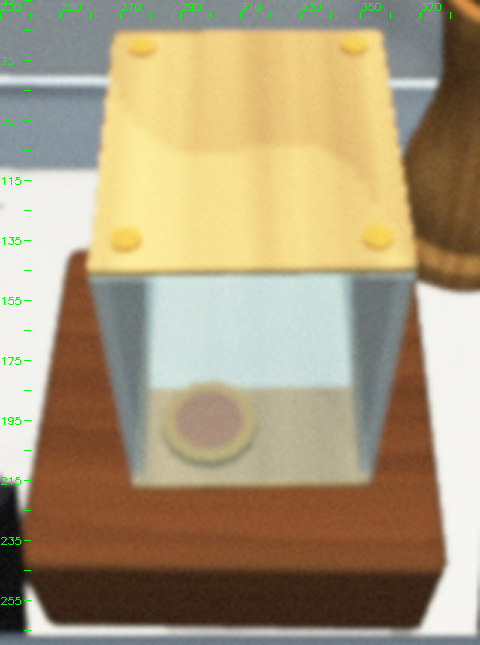

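```bash
python3 - <<'E'
from h import *
W=cam('wrist2')
for n,a,z in (('lid fl',(114,30),134),('lid fr',(382,30),134),('lid nr',(415,271),134),('lid nl',(88,271),134),('base nl',(133,487),50),('base nr',(371,483),50),('pl nl',(21,567),50),('pl nr',(446,563),50),('pl fl',(68,253),50),('pl right@lidedge',(416,300),50),('pl bot l',(52,623),0),('pl bot r',(419,628),0)):
    print(n,onz(W,(230+a[0]/3-.33,55+a[1]/3-.33),z).round(1))
E
```

```text
lid fl [686.3 253.9 134. ]
lid fr [687.  192.2 134. ]
lid nr [612.3 191.4 134. ]
lid nl [611.8 252.1 134. ]
base nl [613.4 252.6  50. ]
base nr [615.1 190.2  50. ]
pl nl [590.5 278.5  50. ]
pl nr [592.4 173.   50. ]
pl fl [696.7 279.2  50. ]
pl right@lidedge [678.4 172.6  50. ]
pl bot l [595.5 280.3   0. ]
pl bot r [594.7 171.9   0. ]
```

Emit:
servo_tool:
  plan:
    - [[0,0,0],[0,-6,8],91]
    - [[0,0,0],[0.1,-6,8],91]
    - [[0,0,0],[0.1,-6,8],91]
    - [[0,0,0],[0.1,-6,8],91]
    - [[0,0,0],[0.1,-6,8],91]
    - [[0,0,0],[0.1,-6,8],91]
    - [[0,0,0],[0.1,-6,8],91]
    - [[0,0,0],[0,-6,8],91]
    - [[0,0,0],[0,-4,5],91]
    - [[0,0,0],[0,0,0],91]

```text
time_s: 11.5
ee_pos: [666.1, 222.1, 86.8]
ee_rot: [-130.4, -0.1, -89.8]
force: [0.7, 0.2, -0.1]
gripper_width: 91.0
```

```bash
python3 - <<'E'
from k2 import *
from h import *
print(env.state()['qpos'].round(1),cur()[0])
C=np.array([649.5,222,92]);k=Rp(40)[:,2]
rows(C+6*k,Rp(40,True),1)
E
```

```text
[  26.9   26.5  121.1  236.5   24.3 -126. ] [666.07361929 222.05225516  86.7875915 ]
rotvec [0.4 0.1 0.3] 0.5
[[0.36, 0.1, 0.27], [0.0, 6.7, -10.0]]
```

Emit:
servo_tool:
  plan:
    - [[0.3,0.1,0.2],[0,3,-4.5],91]
    - [[0,0,0],[0,3,-4.5],91]
    - [[0,0,0],[0,0,0],91]
    - [[0,0,0],[0,0,0],56]
    - [[0,0,0],[0,0,0],56]
    - [[0,0,0],[0,0,0],56]
    - [[0,0,0],[0,0,0],56]
    - [[0,0,0],[0,0,0],56]
    - [[0,0,0],[0,0,0],56]
    - [[0,0,0],[0,0,0],56]
  squeeze: 60

```text
time_s: 12.75
ee_pos: [653.3, 222.4, 87.9]
ee_rot: [-130.1, -0.0, -89.9]
force: [-0.9, -0.4, 0.5]
gripper_width: 62.4
```

```bash
python3 - <<'E'
from k2 import *
from h import *
s=env.state();print(s['qpos'].round(1),s['ee_pos'],s['ee_rot'],s['gripper_width'],s['force'])
snap('wrist','wrist3.png')
E
```

```text
[  27.8   25.8  122.7  235.9   25.4 -124.5] [653.33048956 222.3511409   87.93305504] [-1.30106095e+02 -4.88921011e-02 -8.99004813e+01] 62.377053445767906 [-0.93121301 -0.38904469  0.47494657]
```

View pics/wrist3.png

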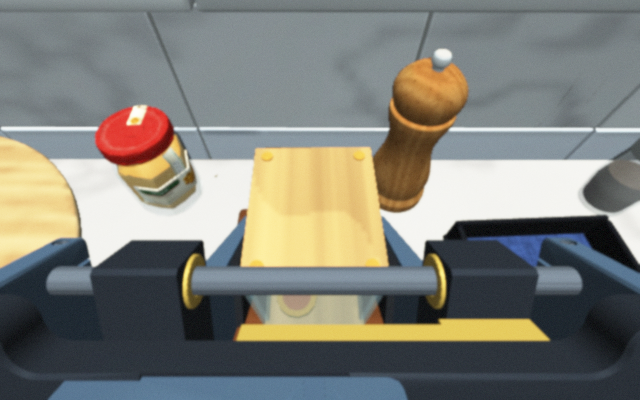

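```bash
python3 - <<'E'
from k2 import *
from h import *
RT=Rp(40,True)
p,r=cur()
rows([653,222,110],RT,3)
rows([653,90,112],RT,7,np.array([653,222,110]),RT)
for pp in ([650,38,115],[650,38,125]):
  for a,f in ((40,True),(40,False),(46,False),(46,True)):
    q=F(np.array(pp),Rp(a,f)); print(pp,a,f,None if q is None else q.round(0))
E
```

```text
rotvec [0.1 0.  0.1] 0.2
[[0.04, 0.02, 0.03], [0.1, -5.6, -4.8]]
[[0.04, 0.02, 0.03], [0.1, -5.6, -4.8]]
[[0.04, 0.02, 0.03], [0.1, -5.6, -4.8]]
rotvec [0. 0. 0.] 0.0
[[0.0, 0.0, 0.0], [18.9, -0.2, -0.2]]
[[0.0, 0.0, 0.0], [18.9, -0.2, -0.2]]
[[0.0, 0.0, 0.0], [18.9, -0.2, -0.2]]
[[0.0, 0.0, 0.0], [18.9, -0.2, -0.2]]
[[0.0, 0.0, 0.0], [18.9, -0.2, -0.2]]
[[0.0, 0.0, 0.0], [18.9, -0.2, -0.2]]
[[0.0, 0.0, 0.0], [18.9, -0.2, -0.2]]
[650, 38, 115] 40 True [  4.  19. 129. 189.  18. -96.]
[650, 38, 115] 40 False [  4.  19. 129. 189.  18.  84.]
[650, 38, 115] 46 False [  4.  18. 124. 201.   7.  71.]
[650, 38, 115] 46 True [   4.   18.  124.  201.    7. -109.]
[650, 38, 125] 40 True [  4.  18. 128. 190.  17. -97.]
[650, 38, 125] 40 False [  4.  18. 128. 190.  17.  83.]
[650, 38, 125] 46 False [  4.  17. 124. 208.   5.  65.]
[650, 38, 125] 46 True [   4.   17.  124.  208.    5. -115.]
```

Emit:
servo_tool:
  plan:
    - [[0,0,0],[0,-5.6,-4.8],56]
    - [[0,0,0],[0,-5.6,-4.8],56]
    - [[0,0,0],[0,-5.6,-4.8],56]
    - [[0,0,0],[8,-0.2,-0.2],56]
    - [[0,0,0],[15,-0.2,-0.2],56]
    - [[0,0,0],[19,-0.2,-0.2],56]
    - [[0,0,0],[19,-0.2,-0.2],56]
    - [[0,0,0],[19,-0.2,-0.2],56]
    - [[0,0,0],[19,-0.2,-0.2],56]
    - [[0,0,0],[19,-0.2,-0.2],56]

```text
time_s: 14.05
ee_pos: [647.6, 98.6, 103.9]
ee_rot: [-131.1, -0.1, -89.8]
force: [0.5, -0.1, -1.2]
gripper_width: 62.0
```

```bash
python3 - <<'E'
from k2 import *
from h import *
s=env.state();print(s['qpos'].round(1),s['ee_pos'],s['ee_rot'],s['gripper_width'],s['force'])
rows([650,38,118],Rp(40,True),8)
E
```

```text
[  12.4   20.8  127.7  209.5   19.1 -110.1] [647.6212347   98.59169082 103.93837671] [-1.31112678e+02 -1.30123369e-01 -8.98300292e+01] 62.00805261075373 [ 0.48062983 -0.09873318 -1.22502304]
rotvec [1.1 0.  0.2] 1.1
[[0.14, 0.01, 0.03], [7.6, -1.5, -0.9]]
[[0.14, 0.01, 0.03], [7.6, -1.5, -0.9]]
[[0.14, 0.01, 0.03], [7.6, -1.5, -0.9]]
[[0.14, 0.01, 0.03], [7.6, -1.5, -0.9]]
[[0.14, 0.01, 0.03], [7.6, -1.5, -0.9]]
[[0.14, 0.01, 0.03], [7.6, -1.5, -0.9]]
[[0.14, 0.01, 0.03], [7.6, -1.5, -0.9]]
[[0.14, 0.01, 0.03], [7.6, -1.5, -0.9]]
```

Emit:
servo_tool:
  plan:
    - [[0.2,0,0],[10,-2.2,-1.4],56]
    - [[0.2,0,0],[10,-2.2,-1.4],56]
    - [[0.2,0,0],[10,-2.2,-1.4],56]
    - [[0.2,0,0],[10,-2.2,-1.4],56]
    - [[0.2,0,0],[9,-2.2,-1.4],56]
    - [[0,0,0],[5,0,0],56]
    - [[0,0,0],[0,0,0],56]
    - [[0,0,6],[0,0,0],56]
    - [[0,0,10],[0,0,0],56]
    - [[0,0,10.5],[0,0,0],56]

```text
time_s: 15.3
ee_pos: [643.0, 38.3, 108.6]
ee_rot: [-134.5, 20.0, -108.7]
force: [-0.0, -0.6, -1.8]
gripper_width: 61.7
```

Emit:
servo_tool:
  plan:
    - [[0,0,10.5],[0,0,0],56]
    - [[0,0,10.5],[0,0,0],56]
    - [[0,0,10.5],[0,0,0],56]
    - [[0,0,10.5],[0,0,0],56]
    - [[0,0,10.5],[0,0,0],56]
    - [[0,0,10.5],[0,0,0],56]
    - [[0,0,10.5],[0,0,0],56]
    - [[0,0,10.5],[0,0,0],56]
    - [[0,0,10.5],[0,0,0],56]
    - [[0,0,10.5],[0,0,0],56]

```text
time_s: 16.55
ee_pos: [640.4, 41.9, 104.4]
ee_rot: [141.7, 32.1, 124.1]
force: [0.4, -0.1, -1.2]
gripper_width: 62.0
```

```bash
python3 - <<'E'
from k2 import *
from h import *
s=env.state();print(s['qpos'].round(1),s['ee_pos'],s['ee_rot'],s['gripper_width'],s['force'])
rows([646,38,112],Rp(46),8)
E
```

```text
[  4.3  19.6 129.4 190.4  17.5  37.5] [640.44836688  41.87629648 104.42771092] [141.68845628  32.06104906 124.06921823] 61.964431835504975 [ 0.42113828 -0.08875405 -1.17964827]
rotvec [ 4.1  1.6 45.4] 45.6
[[0.52, 0.2, 5.67], [-1.2, 0.5, -0.1]]
[[0.52, 0.2, 5.67], [-1.1, 0.6, -0.1]]
[[0.52, 0.2, 5.67], [-1.1, 0.7, -0.1]]
[[0.52, 0.2, 5.67], [-1.0, 0.8, -0.1]]
[[0.52, 0.2, 5.67], [-0.9, 0.9, -0.2]]
[[0.52, 0.2, 5.67], [-0.8, 1.0, -0.2]]
[[0.52, 0.2, 5.67], [-0.7, 1.0, -0.2]]
[[0.52, 0.2, 5.67], [-0.6, 1.1, -0.2]]
```

Emit:
servo_tool:
  plan:
    - [[0.5,0.2,6],[-1.2,0.5,0.5],56]
    - [[0.5,0.2,6],[-1.1,0.5,0.5],56]
    - [[0.5,0.2,6],[-1,0,0.5],56]
    - [[0.5,0.2,6],[-1,0,1],56]
    - [[0.5,0.2,6],[-0.8,0,1],56]
    - [[0.5,0.2,5],[0,0,1],56]
    - [[0.5,0.2,5],[0,0,1],56]
    - [[0.5,0.2,4],[0,0,1],56]
    - [[0,0,0],[0,0,1],56]
    - [[0,0,0],[0,0,0],56]

```text
time_s: 17.8
ee_pos: [645.9, 41.7, 97.7]
ee_rot: [136.5, -0.2, 90.4]
force: [0.0, 0.3, -1.7]
gripper_width: 62.1
```

```bash
python3 - <<'E'
from k2 import *
from h import *
s=env.state();print(s['qpos'].round(1),s['ee_pos'],s['ee_rot'],s['gripper_width'],s['force'])
rows([645,38,100],Rp(46),4)
snap('scene','s4.png');snap('side','d4.png')
crop('scene0' if 0 else 's4',280,110,150,180,3,'c6.png');crop('d4',230,120,170,180,3,'c7.png')
E
```

```text
[  3.9  19.6 125.5 194.8   9.   78. ] [645.86995429  41.71345014  97.68365747] [136.45707357  -0.15587804  90.38702781] 62.09220875848966 [ 0.01835742  0.34839219 -1.7290322 ]
rotvec [-0.5 -0.4  0.2] 0.6
[[-0.11, -0.1, 0.04], [-0.9, 0.2, -0.6]]
[[-0.11, -0.1, 0.04], [-0.9, 0.2, -0.6]]
[[-0.11, -0.1, 0.04], [-0.9, 0.2, -0.6]]
[[-0.11, -0.1, 0.04], [-0.9, 0.2, -0.6]]
```

View pics/c6.png

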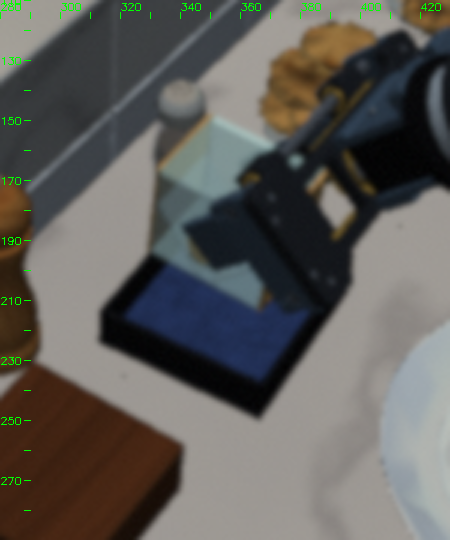

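View pics/c7.png

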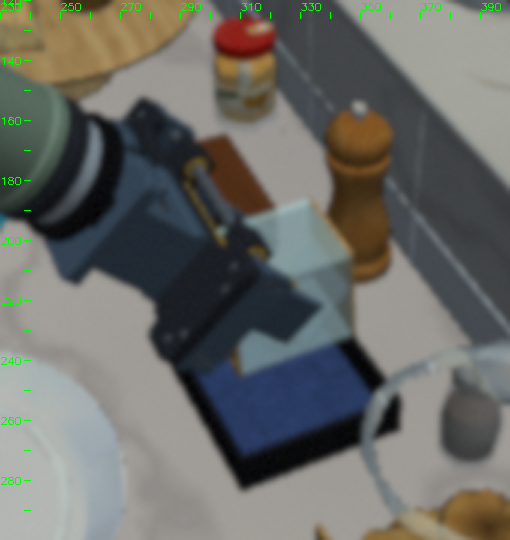

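Emit:
servo_tool:
  plan:
    - [[0,0,0],[12,0,0],56]
    - [[0,0,0],[-24,0,0],56]
    - [[0,0,0],[24,0,0],56]
    - [[0,0,0],[-24,0,0],56]
    - [[0,0,0],[24,0,0],56]
    - [[0,0,0],[-24,0,0],56]
    - [[0,0,0],[24,0,0],56]
    - [[0,0,0],[-14,0,0],56]
    - [[0,0,0],[0,0,0],56]
    - [[0,0,0],[0,0,0],56]

```text
time_s: 19.15
ee_pos: [646.9, 39.9, 98.7]
ee_rot: [136.3, 0.1, 90.6]
force: [0.4, -0.2, -1.4]
gripper_width: 61.8
```

```bash
cat > look.py <<'E'
import sys
from h import *
s=env.state();print(s['time_s'],s['qpos'].round(1),s['ee_pos'].round(1),s['ee_rot'].round(1),s['gripper_width'],s['force'].round(1))
n=sys.argv[1]
snap('scene','s%s.png'%n);snap('side','d%s.png'%n)
crop('s'+n,290,130,120,130,3,'a.png');crop('d'+n,260,170,140,120,3,'b.png')
a=cv2.imread('pics/a.png');b=cv2.imread('pics/b.png');o=np.zeros((400,790,3),np.uint8);o[:a.shape[0],:360]=a;o[:b.shape[0],365:785]=b
cv2.imwrite('pics/m%s.png'%n,o)
E
python3 look.py 5
```

```text
19.15 [  3.6  19.6 125.5 193.9   9.   78.4] [646.9  39.9  98.7] [1.363e+02 1.000e-01 9.060e+01] 61.81378627748853 [ 0.4 -0.2 -1.4]
```

View pics/m5.png

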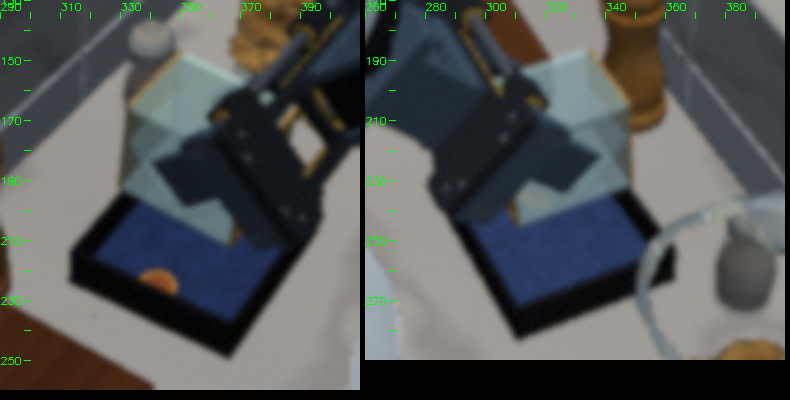

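The token now lies in the tray at scene pixel (342,222), on the blue floor against the wall. Next I'll turn the box back.

```bash
python3 - <<'E'
from h import *
print(onz(cam('s5'),(342,223),9))
from k2 import *
rows([645,38,112],Rp(40),5)
E
```

```text
[649.29424408  77.9124323    9.        ]
rotvec [-6.3 -0.4  0.4] 6.3
[[-1.26, -0.08, 0.09], [-0.4, 1.6, -2.2]]
[[-1.26, -0.08, 0.09], [-0.4, 1.6, -2.2]]
[[-1.26, -0.08, 0.09], [-0.4, 1.7, -2.1]]
[[-1.26, -0.08, 0.09], [-0.4, 1.7, -2.1]]
[[-1.26, -0.08, 0.09], [-0.4, 1.7, -2.0]]
```

Emit:
servo_tool:
  plan:
    - [[-1.3,0,0],[-0.3,2,-2.5],56]
    - [[-1.3,0,0],[-0.3,2,-2.5],56]
    - [[-1.3,0,0],[-0.3,2,-2.5],56]
    - [[-1.3,0,0],[-0.3,2,-2.5],56]
    - [[-1,0,-6],[0,1.5,-2],56]
    - [[0,0,-10],[0,0,0],56]
    - [[0,0,-10.5],[0,0,0],56]
    - [[0,0,-10.5],[0,0,0],56]
    - [[0,0,-10.5],[0,0,0],56]
    - [[0,0,-10.5],[0,0,0],56]

```text
time_s: 20.5
ee_pos: [643.6, 39.4, 114.5]
ee_rot: [148.6, 41.5, 138.0]
force: [0.4, -0.1, -0.9]
gripper_width: 61.8
```

Emit:
servo_tool:
  plan:
    - [[0,0,-10.5],[0,0,0],56]
    - [[0,0,-10.5],[0,0,0],56]
    - [[0,0,-10.5],[0,0,0],56]
    - [[0,0,-10.5],[0,0,0],56]
    - [[0,0,-10.5],[0,0,0],56]
    - [[0,0,-10.5],[0,0,0],56]
    - [[0,0,-10.5],[0,0,0],56]
    - [[0,0,-10.5],[0,0,0],56]
    - [[0,0,-10.5],[0,0,0],56]
    - [[0,0,-10.5],[0,0,0],56]

```text
time_s: 21.75
ee_pos: [642.2, 39.7, 114.7]
ee_rot: [-130.3, 10.0, -97.7]
force: [-0.1, 0.5, -1.1]
gripper_width: 62.1
```

```bash
python3 - <<'E'
from k2 import *
from h import *
s=env.state();print(s['qpos'].round(1),s['ee_pos'],s['ee_rot'],s['gripper_width'],s['force'])
rows([650,45,114],Rp(40.1,True),6)
E
```

```text
[  3.8  19.1 130.2 187.   19.9 -81.6] [642.17212644  39.66345182 114.65078881] [-130.25080197   10.01485992  -97.70961251] 62.056762065839294 [-0.13893669  0.51543017 -1.072099  ]
rotvec [ -0.5   0.6 -12.6] 12.6
[[-0.09, 0.1, -2.1], [-1.0, -0.5, 1.1]]
[[-0.09, 0.1, -2.1], [-1.0, -0.6, 1.1]]
[[-0.09, 0.1, -2.1], [-1.0, -0.6, 1.1]]
[[-0.09, 0.1, -2.1], [-1.0, -0.7, 1.1]]
[[-0.09, 0.1, -2.1], [-0.9, -0.7, 1.1]]
[[-0.09, 0.1, -2.1], [-0.9, -0.7, 1.1]]
```

Emit:
servo_tool:
  plan:
    - [[-0.1,0.1,-3],[-1,-0.6,1],56]
    - [[-0.1,0.1,-3],[-1,-0.6,1],56]
    - [[-0.1,0.1,-3],[-4,-0.7,1],56]
    - [[-0.1,0.1,-2],[-10,-0.7,1],56]
    - [[-0.1,0.1,-1],[-18,-0.7,1],56]
    - [[0,0,0],[-18,-0.7,1],56]
    - [[0,0,0],[-18,0,0.5],56]
    - [[0,0,0],[-18,0,0.5],56]
    - [[0,0,0],[-18,0,0.5],56]
    - [[0,0,0],[-16,0,0.5],56]

```text
time_s: 23.0
ee_pos: [651.0, 162.4, 114.2]
ee_rot: [-129.9, -0.0, -90.3]
force: [-0.8, 1.0, -0.7]
gripper_width: 62.1
```

```bash
python3 - <<'E'
from k2 import *
from h import *
s=env.state();print(s['qpos'].round(1),s['ee_pos'],s['ee_rot'],s['gripper_width'],s['force'])
rows([649.3,225.8,105],Rp(40.1,True),7)
print(F([649.3,225.8,105],Rp(40.1,True)))
E
```

```text
[  21.1   21.5  125.   229.1   21.7 -123. ] [651.04790763 162.39625318 114.15683934] [-1.29871040e+02 -1.40241195e-02 -9.03037953e+01] 62.0929967121728 [-0.84351531  1.03568198 -0.74627876]
rotvec [-0.2 -0.2 -0.2] 0.4
[[-0.03, -0.03, -0.03], [-9.1, 1.2, 0.6]]
[[-0.03, -0.03, -0.03], [-9.1, 1.2, 0.6]]
[[-0.03, -0.03, -0.03], [-9.1, 1.2, 0.6]]
[[-0.03, -0.03, -0.03], [-9.1, 1.2, 0.6]]
[[-0.03, -0.03, -0.03], [-9.1, 1.2, 0.6]]
[[-0.03, -0.03, -0.03], [-9.1, 1.2, 0.6]]
[[-0.03, -0.03, -0.03], [-9.1, 1.2, 0.6]]
[  28.45324067   23.97513131  122.03361965  241.54590206   24.48870607
 -129.98519459]
```

Emit:
servo_tool:
  plan:
    - [[-0.1,0,0],[-9,1.2,0.6],56]
    - [[-0.1,0,0],[-9,1.2,0.6],56]
    - [[0,0,0],[-9,1.2,0.6],56]
    - [[0,0,0],[-9,1.2,0.6],56]
    - [[0,0,0],[-9,1.2,0.6],56]
    - [[0,0,0],[-8,1.2,0.6],56]
    - [[0,0,0],[-3,0.5,0.3],56]
    - [[0,0,0],[0,0,0],56]
    - [[0,0,0],[0,0,0],56]
    - [[0,0,0],[0,0,0],56]

```text
time_s: 24.25
ee_pos: [648.9, 221.1, 105.2]
ee_rot: [-130.0, -0.1, -90.4]
force: [0.8, 0.9, -2.1]
gripper_width: 61.9
```

```bash
python3 - <<'E'
from k2 import *
from h import *
s=env.state();print(s['qpos'].round(1),s['ee_pos'],s['ee_rot'],s['gripper_width'],s['force'])
rows([649.3,225.8,95],Rp(40.1,True),4)
snap('wrist','w6.png');snap('side','d6.png');snap('scene','s6.png')
crop('w6',220,120,180,160,3,'c8.png'); crop('s6',230,190,140,140,3,'c9.png'); 
E
```

```text
[  28.2   23.9  122.3  241.4   24.8 -129.7] [648.87422627 221.08333723 105.17222208] [-1.29978264e+02 -1.18949071e-01 -9.03923280e+01] 61.93397038837884 [ 0.8069602   0.89744409 -2.12285897]
rotvec [-0.1 -0.4 -0.2] 0.4
[[-0.03, -0.09, -0.04], [-1.2, 1.9, 1.7]]
[[-0.03, -0.09, -0.04], [-1.2, 1.9, 1.7]]
[[-0.03, -0.09, -0.04], [-1.2, 1.9, 1.7]]
[[-0.03, -0.09, -0.04], [-1.2, 1.9, 1.7]]
```

View pics/c9.png

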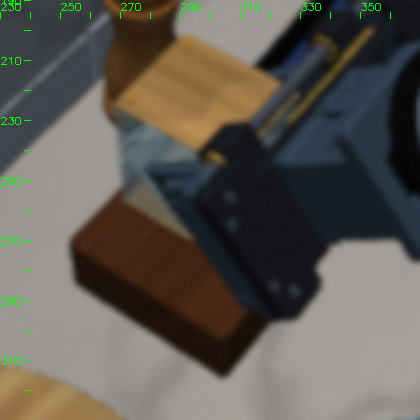

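View pics/c8.png

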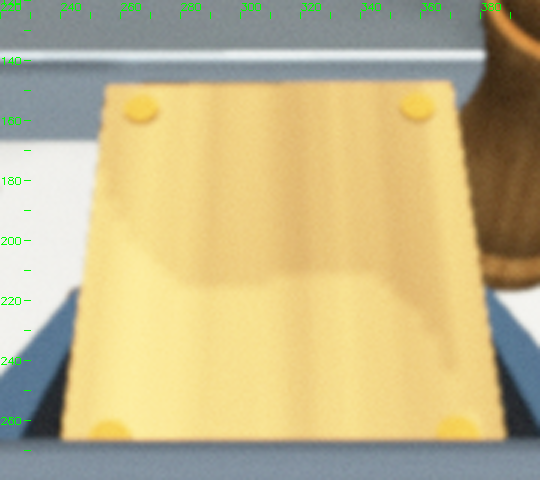

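```bash
python3 - <<'E'
from h import *
crop('wrist3',220,120,180,160,3,'c10.png')
for f in('wrist3','w6'):
    im=cv2.imread('pics/'+f+'.png'); h=cv2.cvtColor(im,cv2.COLOR_BGR2HSV)
    m=cv2.inRange(h,(10,60,120),(30,255,255)); m[262:]=0; m[:140]=0; m[:,:220]=0;m[:,395:]=0
    n,l,st,c=cv2.connectedComponentsWithStats(m); k=l[220,313]; mm=l==k
    top=[(x,np.where(mm[:,x])[0].min()) for x in range(265,365,10)]
    L=[(y,np.where(mm[y])[0].min(),np.where(mm[y])[0].max()) for y in range(160,262,20)]
    print(f,np.polyfit(*np.array(top).T,1),L, top)
E
```

```text
wrist3 [-5.45454545e-03  1.48790909e+02] [(160, np.int64(254), np.int64(373)), (180, np.int64(252), np.int64(376)), (200, np.int64(249), np.int64(394)), (220, np.int64(238), np.int64(381)), (240, np.int64(243), np.int64(384)), (260, np.int64(240), np.int64(387))] [(265, np.int64(148)), (275, np.int64(147)), (285, np.int64(147)), (295, np.int64(147)), (305, np.int64(147)), (315, np.int64(147)), (325, np.int64(147)), (335, np.int64(147)), (345, np.int64(147)), (355, np.int64(147))]
w6 [-5.45454545e-03  1.48790909e+02] [(160, np.int64(254), np.int64(373)), (180, np.int64(252), np.int64(383)), (200, np.int64(249), np.int64(379)), (220, np.int64(246), np.int64(381)), (240, np.int64(243), np.int64(384)), (260, np.int64(240), np.int64(387))] [(265, np.int64(148)), (275, np.int64(147)), (285, np.int64(147)), (295, np.int64(147)), (305, np.int64(147)), (315, np.int64(147)), (325, np.int64(147)), (335, np.int64(147)), (345, np.int64(147)), (355, np.int64(147))]
```

View pics/c10.png

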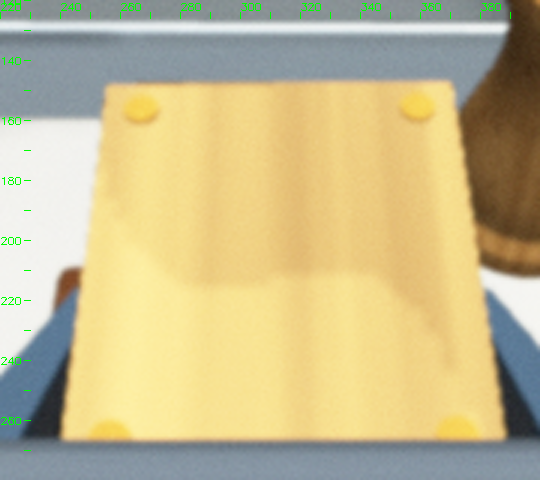

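Emit:
servo_tool:
  plan:
    - [[0,-0.2,-0.1],[-1.3,1.5,1.4],56]
    - [[0,-0.1,-0.1],[-1.3,1.5,1.4],56]
    - [[0,-0.1,0],[-1.2,1.5,1.4],56]
    - [[0,0,0],[-0.6,1.5,1.4],56]
    - [[0,0,0],[0,0,0],56]
    - [[0,0,0],[0,0,0],56]
    - [[0,0,0],[0,0,0],56]
    - [[0,0,0],[0,0,0],56]
    - [[0,0,0],[0,0,0],56]
    - [[0,0,0],[0,0,0],56]

```text
time_s: 25.65
ee_pos: [649.4, 225.7, 96.4]
ee_rot: [-130.0, 0.0, -89.9]
force: [0.3, 0.1, -1.6]
gripper_width: 61.9
```

```bash
python3 - <<'E'
from k2 import *
from h import *
s=env.state();print(s['qpos'].round(1),s['ee_pos'],s['ee_rot'],s['gripper_width'],s['force'])
rows([649.0,226,88.7],Rp(40.1,True),1)
E
```

```text
[  28.4   24.9  122.6  238.6   25.3 -126.8] [649.42647668 225.69025551  96.44910605] [-1.29976863e+02  2.07850283e-04 -8.99340477e+01] 61.93903185177578 [ 0.28393942  0.05499464 -1.60210097]
rotvec [-0.1  0.1  0. ] 0.1
[[-0.12, 0.05, 0.04], [-0.3, 6.2, 4.7]]
```

Emit:
servo_tool:
  plan:
    - [[-0.1,0,0],[-0.2,2,1.5],56]
    - [[0,0,0],[0,1.8,1.3],56]
    - [[0,0,0],[0,1,0.8],56]
    - [[0,0,0],[0,0.3,0.3],56]
    - [[0,0,0],[0,0.3,0.2],56]
    - [[0,0,0],[0,0,0],56]
    - [[0,0,0],[0,0,0],56]
    - [[0,0,0],[0,0,0],56]
    - [[0,0,0],[0,0,0],56]
    - [[0,0,0],[0,0,0],56]

```text
time_s: 26.9
ee_pos: [649.1, 225.9, 89.2]
ee_rot: [-130.1, 0.0, -89.9]
force: [-0.7, -0.2, -0.9]
gripper_width: 62.1
```

```bash
python3 - <<'E'
from k2 import *
from h import *
s=env.state();print(s['qpos'].round(1),s['ee_pos'],s['ee_rot'],s['gripper_width'],s['force'])
rows([649.0,226,88.2],Rp(40.1,True),1)
E
```

```text
[  28.4   25.6  122.9  236.9   25.7 -124.9] [649.10673804 225.91913709  89.23066317] [-1.30081096e+02  2.62654466e-03 -8.99326907e+01] 62.07716737754966 [-0.69513821 -0.20451782 -0.94091689]
rotvec [-0.   0.1  0. ] 0.1
[[-0.02, 0.05, 0.04], [-0.1, 0.9, 0.6]]
```

Emit:
servo_tool:
  plan:
    - [[0,0,0],[0,0.5,0.4],56]
    - [[0,0,0],[0,0.4,0.3],56]
    - [[0,0,0],[0,0.1,0.1],56]
    - [[0,0,0],[0,0,0],56]
    - [[0,0,0],[0,0,0],56]
    - [[0,0,0],[0,0,0],56]
    - [[0,0,0],[0,0,0],56]
    - [[0,0,0],[0,0,0],56]
    - [[0,0,0],[0,0,0],56]
    - [[0,0,0],[0,0,0],56]

```text
time_s: 28.15
ee_pos: [649.1, 225.9, 88.0]
ee_rot: [-130.1, 0.0, -89.9]
force: [-0.2, 0.1, -1.2]
gripper_width: 62.0
```

```bash
python3 - <<'E'
from h import *
s=env.state();print(s['qpos'].round(1),s['ee_pos'],s['ee_rot'],s['gripper_width'],s['force'])
snap('wrist','w7.png');snap('side','d7.png');snap('scene','s7.png')
crop('d7',250,130,100,120,4,'c11.png')
E
```

```text
[  28.5   25.7  122.9  236.5   25.9 -124.5] [649.11037909 225.92124519  87.95436271] [-1.30068102e+02  2.75966944e-04 -8.99333453e+01] 62.00599541330043 [-0.19770174  0.06636708 -1.24703459]
```

View pics/c11.png

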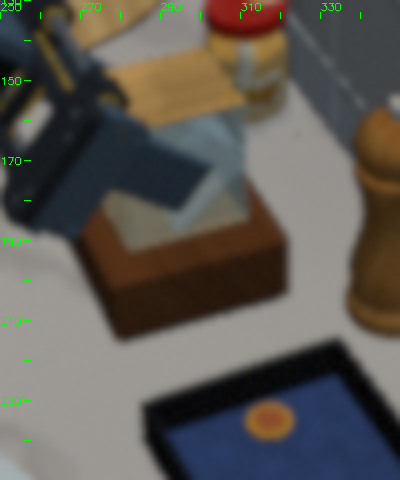

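Emit:
servo_tool:
  plan:
    - [[0,0,0],[0,0.3,0.2],56]
    - [[0,0,0],[0,0,0],56]
    - [[0,0,0],[0,0,0],56]
    - [[0,0,0],[0,0,0],66]
    - [[0,0,0],[0,0,0],72]
    - [[0,0,0],[0,0,0],80]
    - [[0,0,0],[0,0,0],91]
    - [[0,0,0],[0,0,0],91]
    - [[0,0,0],[0,0,0],91]
    - [[0,0,0],[0,0,0],91]

```text
time_s: 29.55
ee_pos: [650.1, 226.1, 89.0]
ee_rot: [-129.9, 0.0, -89.9]
force: [-0.1, 0.9, 0.8]
gripper_width: 91.0
```

```bash
python3 - <<'E'
from h import *
from k2 import *
s=env.state();print(s['qpos'].round(1),s['ee_pos'],s['ee_rot'],s['gripper_width'],s['force'])
p,r=cur(); rows(p+[-80,0,6],Rp(40.1,True),9)
E
```

```text
[  28.5   25.7  122.9  236.4   26.  -124.4] [650.09737131 226.06457167  89.04051584] [-1.29879791e+02  1.35546082e-02 -8.99495218e+01] 91.03260561063772 [-0.05762146  0.86946485  0.83457208]
rotvec [-0.2  0.   0. ] 0.2
[[-0.02, 0.01, 0.0], [-0.0, 5.2, -7.2]]
[[-0.02, 0.01, 0.0], [-0.0, 5.2, -7.2]]
[[-0.02, 0.01, 0.0], [-0.0, 5.2, -7.2]]
[[-0.02, 0.01, 0.0], [-0.0, 5.2, -7.2]]
[[-0.02, 0.01, 0.0], [-0.0, 5.2, -7.2]]
[[-0.02, 0.01, 0.0], [-0.0, 5.2, -7.2]]
[[-0.02, 0.01, 0.0], [-0.0, 5.2, -7.2]]
[[-0.02, 0.01, 0.0], [-0.0, 5.2, -7.2]]
[[-0.02, 0.01, 0.0], [-0.0, 5.2, -7.2]]
```

Emit:
servo_tool:
  plan:
    - [[0,0,0],[0,5,-7],91]
    - [[0,0,0],[0,5,-7],91]
    - [[0,0,0],[0,5,-7],91]
    - [[0,0,0],[0,5,-7],91]
    - [[0,0,0],[0,5,-7],91]
    - [[0,0,0],[0,5,-7],91]
    - [[0,0,0],[0,5,-7],91]
    - [[0,0,0],[0,5,-7],91]
    - [[0,0,0],[0,0,0],91]
    - [[0,0,0],[0,0,0],91]

```text
time_s: 30.8
ee_pos: [575.9, 226.1, 94.8]
ee_rot: [-129.9, 0.0, -89.9]
force: [-0.9, -1.5, -0.3]
gripper_width: 91.0
```

```bash
python3 - <<'E'
from h import *
s=env.state();print(s['ee_pos'],s['ee_rot'],s['force'])
snap('wrist','w8.png');snap('side','d8.png');snap('scene','s8.png')
crop('w8',225,55,160,215,3,'c12.png')
E
```

```text
[575.88942636 226.12889625  94.75016133] [-1.29892380e+02  1.54616531e-02 -8.98986726e+01] [-0.87040437 -1.48982046 -0.32777025]
```

View pics/c12.png

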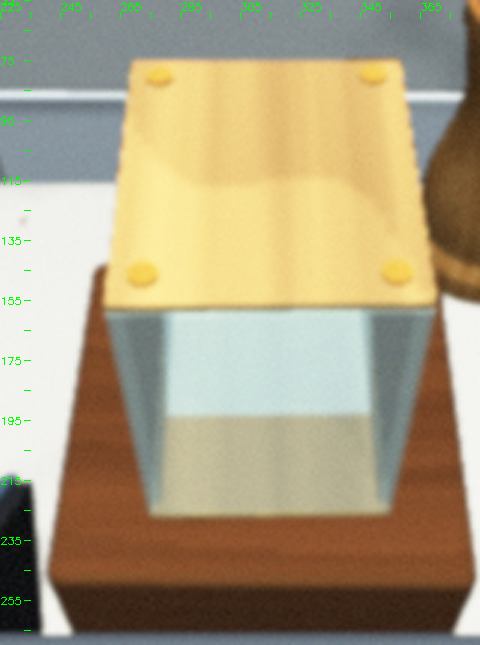

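View pics/d8.png

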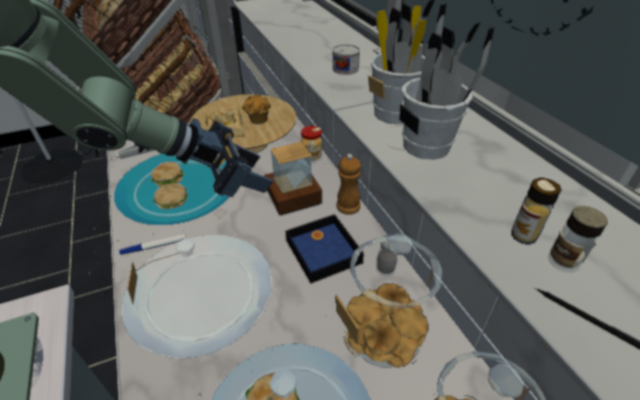

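```bash
python3 - <<'E'
from h import *
W=cam('w8')
for n,a,z in (('lid fl',(132,60),134),('lid fr',(402,60),134),('lid nr',(436,307),134),('lid nl',(105,306),134),('base nl',(152,517),50),('base nr',(390,515),50),('pl nl',(48,584),50),('pl nr',(475,586),50),('pl fl',(95,268),50),('pl r',(443,300),50)):
    print(n,onz(W,(225+a[0]/3-.33,55+a[1]/3-.33),z).round(1))
E
```

```text
lid fl [682.  256.1 134. ]
lid fr [682.2 194.5 134. ]
lid nr [608.  194.1 134. ]
lid nl [608.  254.8 134. ]
base nl [609.3 254.8  50. ]
base nr [610.1 193.1  50. ]
pl nl [590.5 279.2  50. ]
pl nr [590.3 173.5  50. ]
pl fl [696.8 279.   50. ]
pl r [684.  171.7  50. ]
```

```bash
python3 - <<'E'
from h import *
print(env.job_done(), env.state()['time_s'])
E
```

```text
the job is handed in; nothing more can be done
the job is handed in; nothing more can be done
```

The job is done and handed in, at about 31 s of the 58 s allowed. I lifted the box, turned it slot-down over the tray and shook it from side to side once. I then turned it back and set it down on the plinth with the slot facing away.

- **Token:** it lies on the tray floor in both the scene and side views. The scene view puts it at about (649, 78), well inside the walls.
- **Box:** it is upright, with its sides parallel to the plinth's within about 1°. In the last wrist view it is off the plinth's centre by about 1–2 mm in y and 0.5–2.5 mm in x.
- **Pepper mill and salt shaker:** both look unmoved in the last side view.
- **Robot:** the gripper is open and backed off about 33 mm from the box. I saw no unusual forces during the run.

**Changes and disagreements:**
- **Wrist limits:** at first the planned grasp ran joints 6 and 4 to their range limits. I changed the arm's configuration and gripped at 40° instead of 45°, so the slot was about 4° off straight down while shaking.
- **Calibration:** the last camera check put the box about 1–2 mm lower in y than the arm's own reading. That is within the stated calibration, so I did not adjust it.

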